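Dress a terminal block and hold it in the corner nest

ROBOT

A 6-joint arm with a two-finger parallel gripper is mounted at the origin on the work surface. World frame = base frame: x ahead of the robot, y to its left, z up, the work surface at z = 0. Lengths are in m, angles in degrees, forces in N, time in s.
With the tool pointing down it reaches from about 0.3 to 0.75 m from the base axis. Payload 8.5 kg.
Tool frame: the origin (TCP) lies on the centre line of the jaws, within the pads' length; the fingertips stand 14 mm ahead of it and the grasp point (between the pads) lies 5 mm behind it; z points along the fingers, y is the direction in which the jaws open and shut (so a half turn about z gives the same grasp; the last joint's range is limited). The gripper opens to 85 mm and grips with 20 to 120 N. Pads are 22 mm wide; open, the fingers measure 114 mm over their backs; the gripper's body (76 mm by 85 mm) begins 54 mm behind the grasp point. The pads swing forward as they close: fully open they stand 13 mm farther back than shut.
Start: joints at [-80.518, 21.807, 74.336, -0, 83.858, -12.336], TCP at [0.204, -0.511, 0.245] pointing down, gripper open.
Joint ranges: [-178.18, 178.18], [-50.72, 133.34], [12.68, 142.11], [-81.47, 261.47], [9.98, 163.14], [-165.26, 165.26]. Speed limits (degrees/s): [136.94, 136.94, 180, 180, 180, 180].

INTERFACE

Orientations are given as a 3x3 rotation matrix whose columns are the frame's x, y, z axes.
In Python, from rig import env, optics, order, finder gives the robot as it stands.
- The arm moves only by the tool play_rows, never from a script. Its argument "commands" is a list of rows, each an object of numbers: "grip": the closure, from -1 (fully open) to 1 (shut); "x", "y", "z": the shift along the tool's x, y, z in m; "rx", "ry", "rz": the turn, a rotation vector about the tool's x, y, z in rad. A call has 1 to 12 rows; each row shifts and turns the commanded pose from where the row before left it, along the tool's axes as they then stand; what a row does not reach is not made up. A row lasts 1/8 s, in which the tool goes at most 62.5 mm and 10.7 degrees, less where a joint would pass 70% of its speed; a pose out of reach is approached as far as the arm can. A call is refused whole if a number of a shift passes 0.0625 or a number of a turn 0.188, either way. A call with a gripper value outside its range is refused whole. The fingers move at their own pace and stop on an object; "squeeze" is the grip in N (left out, the last holds). Time passes only in rows, so rows that do not move let the fingers close. It gives the time, the measured TCP pose, the force and the opening at its end, in the units of the state.
- env.observe(): the state, without advancing time (a new reading comes with each control period).
- optics.get_image(name): name is "scene" or "top"; returns a dict with "color" (400x640x3 uint8, blue, green, red), "range_z" (400x640 float32, m along the optical axis (not along the pixel's ray), 0 where there is no reading), "fov_y" (degrees; the focal length in pixels is half the picture's height over the tangent of half this angle, whatever the lens; pixels are square), "cx", "cy" (the principal point, pixels), "dist_coeffs" ([k1, k2, p1, p2, k3] as OpenCV has them; the pictures are not rectified), "cam_to_world" (4x4, takes a point from camera to world coordinates). Camera axes: x right, y down, z forward; pixel columns grow to the right and rows downward; lengths in m; the calibration is good to about 2 mm. A picture is of the moment at which its call begins.
- order.close_job(): hands the job in, once; it reports no verdict.
Trained networks look in the newest picture that a camera, given by its name, has taken for a name from the list of things; names that differ only in an ending like _2 or _b are one class to them, and where a whole thing is asked for, a point or a joint stands for the part that bears it (a point fixed in the world has none). Each returns a list of dicts, best first, with "conf" (0 to 1); they miss things now and then, are a little off and sometimes report something else, mostly with a low value. They report only what shows in the picture. A call takes as long as a camera call. They do not tell look-alikes from the thing itself.
- finder.boxes_of(camera, thing): "point" ([x, y, z] in m, in world coordinates, good to about 4 mm: the middle of the surface that is visible of it).
The state is a dict: "time_s": time; "q": joint angles; "qvel": joint speeds; "joint_efforts": joint torques, N m; "position": TCP position; "tool_rot": TCP orientation; "ft_force": force on the tool from outside, world axes, zero at the start; "wrist_torque": the same for the moment, N m; "grip_width": finger opening in m.
Only numpy, scipy, OpenCV 4.12 (cv2) and the standard library are available. Lean on these libraries where they do the work, as an engineer would, in place of code of your own. Each camera call takes 0.05 s, during which the arm holds its last target.

TASK

Lay the copper terminal strip flat on top of the grey bakelite block, lengthwise and centred between the block's two end stops, and let go of it. Then take hold of the block and press it flat and square into the corner of the nest plate so that it bears on both yellow fences at once, with the strip still in place. Finish while holding it pressed there, do not let go, and leave the other things on the bench where they are.

Things in the scene. Friction and masses are not known exactly. Their poses are not given: they have to be found in the camera images.
- nest: Steel nest plate fixed to the bench, 200 x 175 x 8 mm (its x, y, z). Origin: centre of the underside. Yellow fences along its +x and +y edges meet in a square corner; inner faces at x = +85 and y = +72.5 mm. A block pressed home has its origin at x = 43, y = 47.5, z = 8 mm of this frame, long side along x. Position and yaw vary between runs.
- nest_corner (a point): The point where the two inner fence faces meet, on the plate's top face (85, 72.5, 8 mm in the nest's frame; same axes as the nest). The block is pushed towards +x and +y of these axes.
- end_fence: Yellow steel fence on the nest's +x edge, 15 mm thick, 175 mm long along the nest's y, 14 mm high above the plate (top 22 mm above the bench). Origin: centre of its underside; axes as the nest. Rigidly fixed.
- side_fence: Yellow steel fence on the nest's +y edge, 15 mm thick, 185 mm long along the nest's x, 14 mm high above the plate (top 22 mm above the bench). Origin: centre of its underside; axes as the nest. Rigidly fixed.
- block: Loose grey bakelite block, 0.2-0.3 kg, 84 x 50 x 42 mm (x, y, z), standing on the nest plate away from the corner, turned at most 0.35 rad from the nest axes. Origin: centre of underside; top face 50 mm above the bench. Grip it from above across the 50 mm, above the fences. On top two cross ridges (stops), 5 mm high, 6 mm thick, 36 mm long in y, inner faces at x = -29 and +29 mm.
- strip: Loose copper-coloured terminal strip, a bar 50 mm long (its x), 14 mm wide (y), 6 mm thick (z) with four small brass screw heads 1.6 mm high on top (heads are for looks, they cannot be felt), about 30 g. Lies flat on the bench to the left of the nest. Origin: centre of its underside.
- tin_strip: Silver terminal strip of the same size and shape as the copper one, lying 80 to 180 mm from it; the two swap places from run to run. Not needed. Origin: centre of its underside.
- carry_ring: Chrome carry ring, 82 mm across, 10 mm thick, lying flat on the right. Not needed. Origin: its centre, underside.
- bezel: Mottled green square speaker bezel, 150 x 150 x 16 mm, lying flat on the right. Not needed. Origin: centre of its underside.
- screwdriver: Screwdriver 190 mm long, lying far left beyond the strips, handle to its -x. Not needed. Origin: near its middle, underside.
- rivet_jar: Amber glass jar of 56 mm diameter, 70 mm high, steel cap, far right. Not needed. Origin: centre of its underside.
There are look-alikes about, which are no part of the job. What is shaped like the block but brown is not meant.

How it is judged:
By the outcome, as a careful person would: the job done as asked, in the order asked, and still so for the second after the job is handed in, while the arm keeps its last pose, push and grip.
It also fails if it takes over 64 s, if anything falls off the work surface, if the arm or the gripper's body presses on something with over 40 N, if the wrist force passes 120 N, or if a joint passes its speed limit or range.

## Working session

There is one attempt and no reset: what is moved stays moved. The work goes in short steps, Python scripts to look and compute and a tool call to move; the robot and the scene stay as the last step left them, time stands still between calls to the robot, and variables do not carry over. Pictures are saved under pics/ and viewed, and the job is handed in when it is done.

Besides the shell and the picture viewer there is one more tool, called after "Request:" by a JSON object that holds its "name" and its "arguments". play_rows: Moves the arm, as the interface text tells. Its arguments: {"type":"object","properties":{"commands":{"type":"array"},"squeeze":{"type":"number"}},"required":["commands"]}

```bash
ls; mkdir -p pics; cat > h.py <<'E'
import numpy as np, cv2, pickle
from rig import env, optics, order, finder
def K(d):
    f=200/np.tan(np.radians(d['fov_y'])/2); return np.array([[f,0,d['cx']],[0,f,d['cy']],[0,0,1.]])
def grab(n):
    d=optics.get_image(n); pickle.dump(d,open(f'{n}.pkl','wb')); return d
def load(n): return pickle.load(open(f'{n}.pkl','rb'))
def ray(d,uv):
    uv=np.array(uv,float).reshape(-1,1,2)
    n=cv2.undistortPoints(uv,K(d),np.array(d['dist_coeffs'],float)).reshape(-1,2)
    r=np.c_[n,np.ones(len(n))]; T=np.array(d['cam_to_world']); return T[:3,3], r@T[:3,:3].T
def atz(d,uv,z):
    o,r=ray(d,uv); return o+r*((z-o[2])/r[:,2])[:,None]
def cloud(d):
    v,u=np.mgrid[0:400,0:640]; o,r=ray(d,np.c_[u.ravel(),v.ravel()])
    return (o+r*d['range_z'].reshape(-1,1)).reshape(400,640,3)
def proj(d,P):
    T=np.linalg.inv(np.array(d['cam_to_world'])); P=np.array(P,float).reshape(-1,3)
    c=P@T[:3,:3].T+T[:3,3]
    return cv2.projectPoints(c,np.zeros(3),np.zeros(3),K(d),np.array(d['dist_coeffs'],float))[0].reshape(-1,2)
E
python3 - <<'E'
from h import *
for n in('scene','top'):
    d=grab(n); cv2.imwrite(f'pics/{n}1.png',d['color']); print(n,d['fov_y'],d['cx'],d['cy'],d['dist_coeffs'],np.round(d['cam_to_world'],3).tolist())
for t in 'nest nest_corner block strip tin_strip end_fence side_fence'.split():
    for n in('top','scene'):
        for b in finder.boxes_of(n,t)[:3]: print(t,n,round(b['conf'],2),np.round(b['point'],4), proj(load(n),b['point']).round())
s=env.observe(); print(s)
E
```

```text
pics
scene 55.90714690834521 318.35722850168185 200.2712314810315 [0.02206524 0.         0.         0.         0.        ] [[-0.65, 0.59, -0.479, 0.966], [0.76, 0.505, -0.41, 0.322], [-0.0, -0.63, -0.777, 0.73], [0.0, 0.0, 0.0, 1.0]]
top 47.81779535583949 321.75797469892035 199.01367242742728 [-0.03725323  0.          0.          0.          0.        ] [[-0.062, -0.978, 0.199, 0.335], [-0.998, 0.061, -0.014, -0.016], [0.001, -0.199, -0.98, 1.098], [0.0, 0.0, 0.0, 1.0]]
nest top 0.93 [ 0.5915 -0.0811  0.0087] [[341. 184.]]
nest scene 0.93 [ 0.6124 -0.0708  0.0013] [[289. 222.]]
nest_corner top 0.96 [ 0.5911 -0.0817  0.0067] [[341. 184.]]
nest_corner top 0.27 [ 0.4011 -0.3719  0.0129] [[467. 253.]]
nest_corner scene 0.56 [ 0.61   -0.0664  0.0096] [[291. 220.]]
block top 0.89 [ 0.373  -0.0348  0.0409] [[328. 273.]]
block top 0.75 [0.5393 0.1326 0.0377] [[254. 208.]]
block top 0.74 [ 0.3803 -0.181   0.0416] [[391. 266.]]
block scene 0.89 [ 0.3975 -0.1691  0.0397] [[317. 145.]]
block scene 0.75 [ 0.5808 -0.0667  0.0506] [[299. 202.]]
block scene 0.6 [ 0.3956 -0.0327  0.0417] [[358. 168.]
[... 624 characters left out ...]
44e-03,
        8.38581018e+01, -1.23348730e+01]), 'qvel': array([-0.05926044,  0.0731419 , -0.09614098,  0.03575897, -0.01553771,
       -0.0872819 ]), 'joint_efforts': array([-2.03895557e-03, -4.48302126e+01, -2.31448567e+01, -3.01462951e-04,
        7.22951481e-04, -1.37157178e-05]), 'position': array([ 0.20442036, -0.51057442,  0.24534044]), 'tool_rot': array([[ 9.28370190e-01,  3.71656816e-01,  2.85795994e-05],
       [ 3.71656817e-01, -9.28370190e-01, -1.88912555e-05],
       [ 1.95113842e-05,  2.81598814e-05, -9.99999999e-01]]), 'ft_force': array([-0.23552153, -0.50045868, -0.66624185]), 'wrist_torque': array([-0.04546267,  0.02691232, -0.01115743]), 'grip_width': 0.08556497262482962}
```

View pics/top1.png

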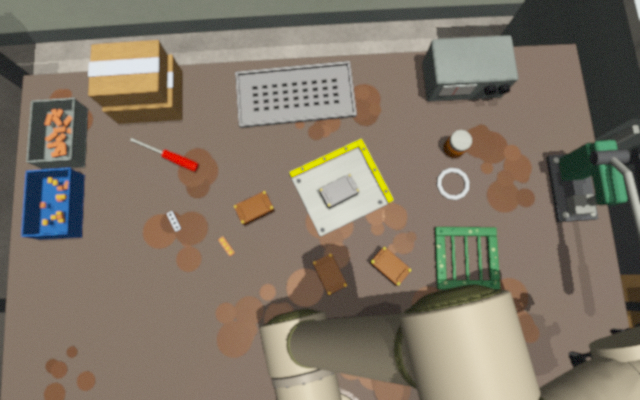

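View pics/scene1.png

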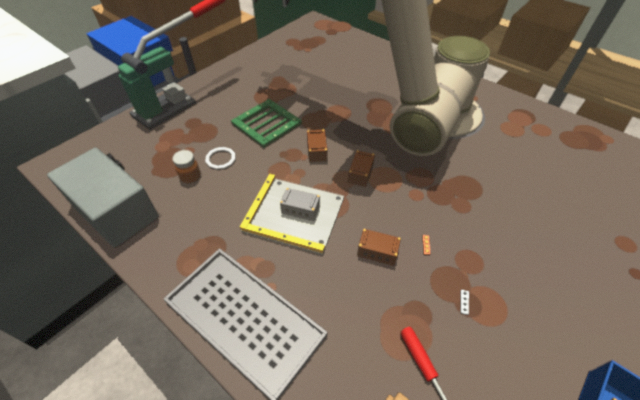

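Candidates (top view): the copper strip is at (226,246), and its silver look-alike is at (173,220). The grey block is at (338,190) on the nest, and the brown block look-alikes are at (254,208), (329,273) and (391,266). I choose the copper strip at (226,246) and the grey block at (338,190), and will check both in close crops.

```bash
python3 - <<'E'
from h import *
t=load('top')['color'];s=load('scene')['color']
def cr(im,x0,y0,w,h,k): return cv2.resize(im[y0:y0+h,x0:x0+w],None,fx=k,fy=k,interpolation=cv2.INTER_CUBIC)
a=cr(t,280,130,120,110,3);b=cr(t,155,195,120,110,3);c=cr(s,235,165,120,100,3);e=cr(s,370,215,120,100,3)
cv2.imwrite('pics/crops1.png',cv2.resize(np.vstack([np.hstack([a,b]),np.hstack([c,e])])[:,:],(640,560)))
for n in('top','scene'):
    d=load(n);C=cloud(d);hsv=cv2.cvtColor(d['color'],cv2.COLOR_BGR2HSV)
    # block top by height near nest
    X=C.reshape(-1,3)
    for nm,m in {'blocktop':(C[...,2]>.042)&(C[...,2]<.062)&(abs(C[...,0]-.58)<.07)&(abs(C[...,1]+.075)<.07),
      'copper':(hsv[...,1]>120)&(hsv[...,2]>150)&(abs(C[...,0]-.46)<.06)&(abs(C[...,1]-.2)<.045)&(hsv[...,0]<25)}.items():
        p=C[m]; 
        if len(p)<5: print(nm,len(p));continue
        r=cv2.minAreaRect((p[:,:2]*1000).astype(np.float32)); print(n,nm,len(p),p.mean(0).round(4),np.round(np.median(p[:,2]),4),r)
E
```

```text
top blocktop 729 [ 0.5668 -0.0728  0.0493] 0.0492 ((567.3836059570312, -72.77499389648438), (50.76727294921875, 83.82018280029297), 23.532487869262695)
top copper 143 [0.4692 0.1959 0.0143] 0.0064 ((478.5989074707031, 178.6997528076172), (47.74119567871094, 87.05672454833984), 37.97008514404297)
scene blocktop 653 [ 0.5734 -0.0705  0.0491] 0.049 ((571.4027099609375, -72.61707305908203), (51.819034576416016, 83.95263671875), 23.278467178344727)
scene copper 141 [0.4667 0.2003 0.0111] 0.006 ((483.69580078125, 194.54190063476562), (47.259300231933594, 96.58639526367188), 64.27237701416016)
```

View pics/crops1.png

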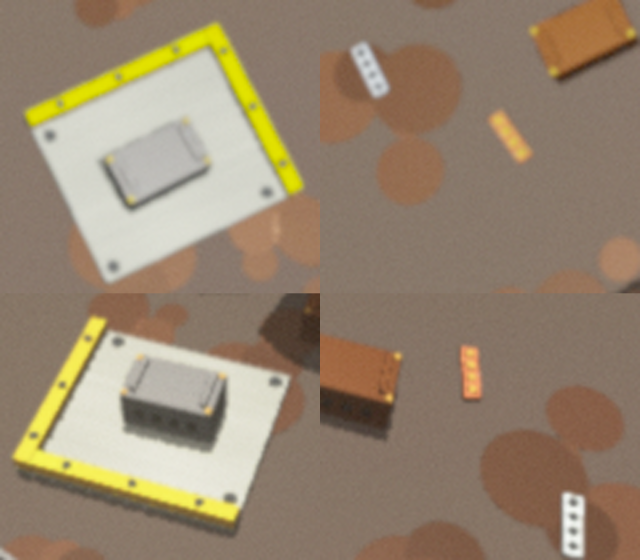

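```bash
cat > fit.py <<'E'
from h import *
from scipy.optimize import minimize
def raster(d,polys,roi,S=4):
    x0,y0,w,h=roi; m=np.zeros((h*S,w*S),np.uint8)
    for P in polys:
        q=(proj(d,P)-[x0,y0]+.5)*S-.5; cv2.fillPoly(m,[np.round(q*16).astype(np.int32)],1,shift=4)
    return cv2.resize(m.astype(np.float32),(w,h),interpolation=cv2.INTER_AREA)
def rect(x0,x1,y0,y1,z,p):
    c,s=np.cos(p[2]),np.sin(p[2]); return np.array([[p[0]+c*x-s*y,p[1]+s*x+c*y,z] for x,y in((x0,y0),(x1,y0),(x1,y1),(x0,y1))])
def hull(x0,x1,y0,y1,z0,z1,p,d):
    P=np.vstack([rect(x0,x1,y0,y1,z,p) for z in(z0,z1)]); return P
def fit(d,polyf,soft,p0,roi,sc=(.004,.004,.05)):
    x0,y0,w,h=roi; t=soft[y0:y0+h,x0:x0+w]
    def f(q):
        p=p0+q*sc; return ((cv2.GaussianBlur(raster(d,polyf(p),roi),(0,0),.7)-t)**2).sum()
    best=None
    for k in range(3):
        r=minimize(f,np.zeros(3) if best is None else best.x,method='Nelder-Mead',options=dict(initial_simplex=(np.vstack([np.zeros(3),np.eye(3)])+(0 if best is None else best.x)),xatol=.005,fatol=1e-3)); best=r
    return p0+best.x*sc,best.fun
def yellow(d):
    c=d['color'].astype(float); s=np.minimum(c[...,1],c[...,2])-c[...,0]; return s
E
python3 - <<'E'
from fit import *
for n in('top','scene'):
    d=load(n)
    # nest fences
    s=yellow(d); s=np.clip((s-60)/90,0,1).astype(np.float32)
    pf=lambda p:[rect(85,100,-87.5,87.5,0,p),rect(-85-15,85,72.5,87.5,0,p)]
    def pf(p):
        return [rect(.085,.1,-.0875,.0875,.022,p),rect(-.085-.015+.015,.1,.0725,.0875,.022,p)]
    roi=(270,120,140,120) if n=='top' else (225,160,140,110)
    u0=atz(d,[[0,0]],0)
    p,f=fit(d,pf,s,np.array([.58,-.08,-1.15]),roi); print(n,'nest',p[:2].round(4),np.degrees(p[2]).round(2),f, s[roi[1]:roi[1]+roi[3],roi[0]:roi[0]+roi[2]].sum())
    # strip
    c=d['color'].astype(float); r=c[...,2]-c[...,0]; 
    uv=proj(d,[.465,.199,.006])[0].astype(int); roi=(uv[0]-14,uv[1]-14,28,28)
    t=r[roi[1]:roi[1]+28,roi[0]:roi[0]+28]; bg=np.median(t); hi=np.percentile(t,96); print('bg',bg,hi)
    s=np.clip((r-bg-15)/(hi-bg-25),0,1).astype(np.float32)
    ys,xs=np.nonzero(s[roi[1]:roi[1]+28,roi[0]:roi[0]+28]>.5); q=atz(d,np.c_[xs+roi[0],ys+roi[1]],.006)
    print(len(xs),q.mean(0).round(4),cv2.minAreaRect((q[:,:2]*1000).astype(np.float32)))
    for a in(.5,-.5,1.,2.5):
        p,f=fit(d,lambda p:[rect(-.025,.025,-.007,.007,.006,p)],s,np.array([q[:,0].mean(),q[:,1].mean(),a]),roi); print('strip',p[:2].round(4),np.degrees(p[2]).round(1),round(f,2))
    # block top from depth
    C=cloud(d); roi=(290,150,100,80) if n=='top' else (250,170,100,70)
    m=((C[...,2]>.044)&(C[...,2]<.06)).astype(np.float32)
    p,f=fit(d,lambda p:[rect(-.042,.042,-.025,.025,.05,p)],m,np.array([.57,-.073,-1.16]),roi); print('block',p[:2].round(4),np.degrees(p[2]).round(2),f)
E
```

```text
top nest [ 0.5843 -0.0799] -67.76 63.65296173095703 902.93335
bg 30.0 125.0
123 [0.4558 0.2076 0.006 ] ((455.75640869140625, 207.68582153320312), (50.91162109375, 14.41639232635498), 33.543373107910156)
strip [0.4557 0.2076] 33.8 0.4
strip [0.4557 0.2075] 34.0 0.4
strip [0.4558 0.2076] 34.2 0.42
strip [0.4559 0.2078] 213.4 0.48
block [ 0.5669 -0.0727] -66.21 31.007919311523438
scene nest [ 0.5875 -0.0787] -67.59 76.8001480102539 709.7
bg 33.0 134.0
118 [0.4582 0.2077 0.006 ] ((458.0980529785156, 207.618896484375), (49.748565673828125, 13.369388580322266), 30.57175636291504)
strip [0.4583 0.2077] 34.6 1.67
strip [0.455  0.2244] -32.0 95.12
strip [0.4583 0.208 ] 33.2 1.65
strip [0.4563 0.2258] 144.4 94.93
block [ 0.573  -0.0711] -66.61 24.20648193359375
```

```bash
cat > go.py <<'E'
import sys
from h import *
def plan(pos,psi,step=.055):
    s=env.observe(); R=np.array(s['tool_rot']); p=s['position']
    a=np.radians(psi); Rt=np.array([[np.cos(a),np.sin(a),0],[np.sin(a),-np.cos(a),0],[0,0,-1]])
    rv=cv2.Rodrigues(R.T@Rt)[0].ravel(); d=Rt.T@(np.array(pos)-p)
    nr=int(np.ceil(np.abs(rv).max()/.17)); n=int(np.ceil(np.linalg.norm(d)/step))
    print('t',round(s['time_s'],2),'pos',p.round(4),'psi',np.degrees(np.arctan2(R[1,0],R[0,0])).round(2),'q',s['q'].round(0),'F',s['ft_force'].round(1),'w',round(s['grip_width'],4))
    print('rot total',rv.round(4),'rows',nr,'each',(rv/max(nr,1)).round(4)); print('then shift',d.round(4),'rows',n,'each',(d/max(n,1)).round(4))
a=list(map(float,sys.argv[1:5])); plan(a[:3],a[3])
E
python3 go.py .457 .2077 .13 34
```

```text
t 0.8 pos [ 0.2044 -0.5106  0.2453] psi 21.82 q [-81.  22.  74.   0.  84. -12.] F [-0.2 -0.5 -0.7] w 0.0856
rot total [ 0.     -0.     -0.2126] rows 2 each [ 0.     -0.     -0.1063]
then shift [ 0.6111 -0.4542  0.1153] rows 15 each [ 0.0407 -0.0303  0.0077]
```

Request:
{"name": "play_rows", "arguments": {"commands": [{"rz": -0.1063}, {"rz": -0.1063}, {"x": 0.0407, "y": -0.0303, "z": 0.0}, {"x": 0.0407, "y": -0.0303, "z": 0.0}, {"x": 0.0407, "y": -0.0303, "z": 0.0}, {"x": 0.0407, "y": -0.0303, "z": 0.0}, {"x": 0.0407, "y": -0.0303, "z": 0.0}, {"x": 0.0407, "y": -0.0303, "z": 0.0}, {"x": 0.0407, "y": -0.0303, "z": 0.0}, {"x": 0.0407, "y": -0.0303, "z": 0.0}, {"x": 0.0407, "y": -0.0303, "z": 0.01}, {"x": 0.0407, "y": -0.0303, "z": 0.01}]}}

```text
invalid input at $.commands[0]: expected keys grip, x, y, z, rx, ry, rz
```

```bash
python3 go.py .457 .2077 .10 34
```

```text
t 0.8 pos [ 0.2044 -0.5106  0.2453] psi 21.82 q [-81.  22.  74.   0.  84. -12.] F [-0.2 -0.5 -0.7] w 0.0856
rot total [ 0.     -0.     -0.2126] rows 2 each [ 0.     -0.     -0.1063]
then shift [ 0.6111 -0.4542  0.1453] rows 15 each [ 0.0407 -0.0303  0.0097]
```

All keys are required in each row.

Request:
{"name": "play_rows", "arguments": {"commands": [{"grip": -1, "x": 0, "y": 0, "z": 0, "rx": 0, "ry": 0, "rz": -0.1063}, {"grip": -1, "x": 0, "y": 0, "z": 0, "rx": 0, "ry": 0, "rz": -0.1063}, {"grip": -1, "x": 0.0407, "y": -0.0303, "z": 0, "rx": 0, "ry": 0, "rz": 0}, {"grip": -1, "x": 0.0407, "y": -0.0303, "z": 0, "rx": 0, "ry": 0, "rz": 0}, {"grip": -1, "x": 0.0407, "y": -0.0303, "z": 0, "rx": 0, "ry": 0, "rz": 0}, {"grip": -1, "x": 0.0407, "y": -0.0303, "z": 0, "rx": 0, "ry": 0, "rz": 0}, {"grip": -1, "x": 0.0407, "y": -0.0303, "z": 0, "rx": 0, "ry": 0, "rz": 0}, {"grip": -1, "x": 0.0407, "y": -0.0303, "z": 0, "rx": 0, "ry": 0, "rz": 0}, {"grip": -1, "x": 0.0407, "y": -0.0303, "z": 0, "rx": 0, "ry": 0, "rz": 0}, {"grip": -1, "x": 0.0407, "y": -0.0303, "z": 0, "rx": 0, "ry": 0, "rz": 0}, {"grip": -1, "x": 0.0407, "y": -0.0303, "z": 0.01, "rx": 0, "ry": 0, "rz": 0}, {"grip": -1, "x": 0.0407, "y": -0.0303, "z": 0.01, "rx": 0, "ry": 0, "rz": 0}]}}

```text
time_s: 2.3
position: [0.3728, -0.0302, 0.2254]
tool_rot: [[0.829, 0.559, 0.001], [0.559, -0.829, -0.001], [0.001, 0.001, -1.0]]
ft_force: [1.4, -0.2, 0.7]
grip_width: 0.085
```

```bash
python3 go.py .457 .2077 .10 34
```

```text
t 2.3 pos [ 0.3728 -0.0302  0.2254] psi 33.99 q [-23.   5. 101.  -0.  74.  33.] F [ 1.4 -0.2  0.7] w 0.085
rot total [ 0.0011 -0.0007 -0.0002] rows 1 each [ 0.0011 -0.0007 -0.0002]
then shift [ 0.2029 -0.1502  0.1254] rows 6 each [ 0.0338 -0.025   0.0209]
```

Request:
{"name": "play_rows", "arguments": {"commands": [{"grip": 0, "x": 0.0338, "y": -0.025, "z": 0, "rx": 0, "ry": 0, "rz": 0}, {"grip": 0, "x": 0.0338, "y": -0.025, "z": 0.02, "rx": 0, "ry": 0, "rz": 0}, {"grip": 0, "x": 0.0338, "y": -0.025, "z": 0.02, "rx": 0, "ry": 0, "rz": 0}, {"grip": 0, "x": 0.0338, "y": -0.025, "z": 0.03, "rx": 0, "ry": 0, "rz": 0}, {"grip": 0, "x": 0.0338, "y": -0.025, "z": 0.03, "rx": 0, "ry": 0, "rz": 0}, {"grip": 0, "x": 0.0338, "y": -0.025, "z": 0.025, "rx": 0, "ry": 0, "rz": 0}, {"grip": 0, "x": 0, "y": 0, "z": 0, "rx": 0, "ry": 0, "rz": 0}, {"grip": 0, "x": 0, "y": 0, "z": 0, "rx": 0, "ry": 0, "rz": 0}]}}

```text
time_s: 3.3
position: [0.4566, 0.2056, 0.1006]
tool_rot: [[0.829, 0.559, 0.0], [0.559, -0.829, -0.0], [0.0, 0.0, -1.0]]
ft_force: [-0.0, -0.1, 0.7]
grip_width: 0.0427
```

```bash
python3 go.py .457 .2077 .05 34; python3 - <<'E'
from h import *
for n in('scene','top'):
    d=grab(n); cv2.imwrite(f'pics/{n}2.png',d['color'])
a=load('top')['color'][150:300,150:350];b=load('scene')['color'][150:300,350:550]
cv2.imwrite('pics/c2.png',np.hstack([cv2.resize(x,None,fx=2,fy=2,interpolation=3) for x in(a,b)]))
E
```

```text
t 3.3 pos [0.4566 0.2056 0.1006] psi 34.01 q [11. 26. 94. -0. 59. 67.] F [-0.  -0.1  0.7] w 0.0427
rot total [ 0.0003 -0.0001  0.0002] rows 1 each [ 0.0003 -0.0001  0.0002]
then shift [ 0.0015 -0.0015  0.0506] rows 1 each [ 0.0015 -0.0015  0.0506]
```

View pics/c2.png

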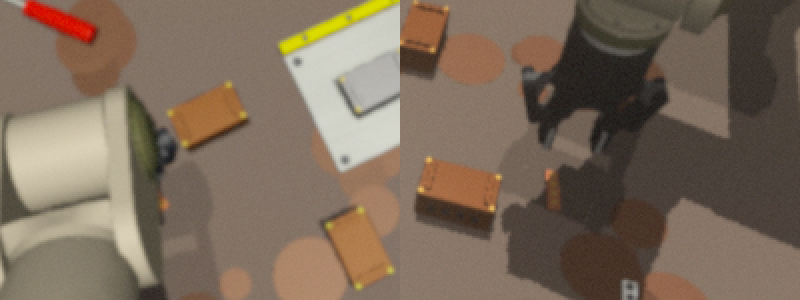

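The silver-grey fingers are straddling the copper strip (scene crop at 553,190). I'll descend now.

Request:
{"name": "play_rows", "arguments": {"commands": [{"grip": 0, "x": 0.0015, "y": -0.0015, "z": 0.045, "rx": 0, "ry": 0, "rz": 0}, {"grip": 0, "x": 0, "y": 0, "z": 0.03, "rx": 0, "ry": 0, "rz": 0}, {"grip": 0.3, "x": 0, "y": 0, "z": 0.008, "rx": 0, "ry": 0, "rz": 0}, {"grip": 0.3, "x": 0, "y": 0, "z": 0, "rx": 0, "ry": 0, "rz": 0}, {"grip": 0.3, "x": 0, "y": 0, "z": 0, "rx": 0, "ry": 0, "rz": 0}]}}

```text
time_s: 4.03
position: [0.4578, 0.208, 0.0186]
tool_rot: [[0.829, 0.559, 0.002], [0.559, -0.829, 0.0], [0.002, 0.001, -1.0]]
ft_force: [0.1, -0.3, 0.3]
grip_width: 0.0298
```

```bash
python3 go.py .457 .2077 .017 34; python3 - <<'E'
from h import *
d=grab('scene')
b=d['color'][180:290,380:490]
cv2.imwrite('pics/c3.png',cv2.resize(b,None,fx=5,fy=5,interpolation=3))
E
```

```text
t 4.03 pos [0.4578 0.208  0.0186] psi 33.99 q [11. 34. 99. -0. 47. 67.] F [ 0.1 -0.3  0.3] w 0.0298
rot total [ 0.001  -0.0022 -0.0002] rows 1 each [ 0.001  -0.0022 -0.0002]
then shift [-0.0008 -0.0002  0.0016] rows 1 each [-0.0008 -0.0002  0.0016]
```

View pics/c3.png

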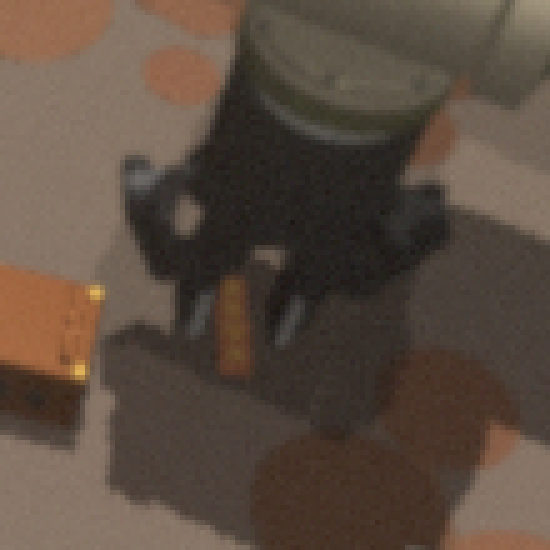

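Request:
{"name": "play_rows", "arguments": {"commands": [{"grip": 0.4, "x": -0.0008, "y": 0, "z": 0.0016, "rx": 0, "ry": 0, "rz": 0}, {"grip": 0.8, "x": 0, "y": 0, "z": 0, "rx": 0, "ry": 0, "rz": 0}, {"grip": 1, "x": 0, "y": 0, "z": 0, "rx": 0, "ry": 0, "rz": 0}, {"grip": 1, "x": 0, "y": 0, "z": 0, "rx": 0, "ry": 0, "rz": 0}, {"grip": 1, "x": 0, "y": 0, "z": 0, "rx": 0, "ry": 0, "rz": 0}, {"grip": 1, "x": 0, "y": 0, "z": 0, "rx": 0, "ry": 0, "rz": 0}], "squeeze": 30}}

```text
time_s: 4.82
position: [0.4564, 0.2076, 0.0161]
tool_rot: [[0.829, 0.559, 0.0], [0.559, -0.829, -0.0], [0.0, 0.0, -1.0]]
ft_force: [-1.1, -1.5, 5.8]
grip_width: 0.0126
```

```bash
python3 go.py .457 .2077 .13 34
```

```text
t 4.83 pos [0.4564 0.2076 0.0161] psi 34.01 q [11. 34. 99. -0. 47. 67.] F [-1.1 -1.5  5.8] w 0.0126
rot total [ 0.0001 -0.0001  0.0001] rows 1 each [ 0.0001 -0.0001  0.0001]
then shift [ 0.0006  0.0003 -0.1139] rows 3 each [ 0.0002  0.0001 -0.038 ]
```

Request:
{"name": "play_rows", "arguments": {"commands": [{"grip": 1, "x": 0, "y": 0, "z": -0.02, "rx": 0, "ry": 0, "rz": 0}, {"grip": 1, "x": 0, "y": 0, "z": -0.04, "rx": 0, "ry": 0, "rz": 0}, {"grip": 1, "x": 0, "y": 0, "z": -0.055, "rx": 0, "ry": 0, "rz": 0}, {"grip": 1, "x": 0, "y": 0, "z": 0, "rx": 0, "ry": 0, "rz": 0}, {"grip": 1, "x": 0, "y": 0, "z": 0, "rx": 0, "ry": 0, "rz": 0}]}}

```text
time_s: 5.45
position: [0.4559, 0.2075, 0.13]
tool_rot: [[0.829, 0.559, -0.001], [0.559, -0.829, -0.0], [-0.001, -0.0, -1.0]]
ft_force: [-0.1, 0.1, -0.1]
grip_width: 0.0126
```

```bash
python3 go.py .569 -.072 .13 113.6; python3 - <<'E'
from h import *
d=grab('scene')
b=d['color'][130:240,380:490]
cv2.imwrite('pics/c4.png',cv2.resize(b,None,fx=5,fy=5,interpolation=3))
E
```

```text
t 5.45 pos [0.4559 0.2075 0.13  ] psi 34.0 q [11. 24. 92.  0. 64. 67.] F [-0.1  0.1 -0.1] w 0.0126
rot total [-1.1000e-03  5.0000e-04 -1.3893e+00] rows 9 each [-1.000e-04  1.000e-04 -1.544e-01]
then shift [-0.3014 -0.0083  0.    ] rows 6 each [-0.0502 -0.0014  0.    ]
```

View pics/c4.png

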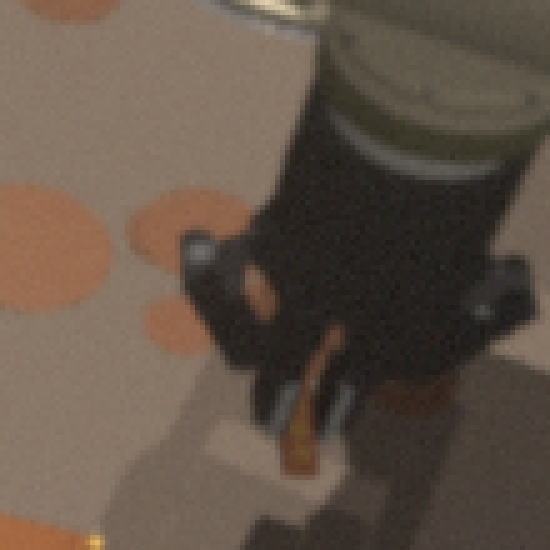

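Request:
{"name": "play_rows", "arguments": {"commands": [{"grip": 1, "x": 0, "y": 0, "z": 0, "rx": 0, "ry": 0, "rz": -0.1544}, {"grip": 1, "x": 0, "y": 0, "z": 0, "rx": 0, "ry": 0, "rz": -0.1544}, {"grip": 1, "x": 0, "y": 0, "z": 0, "rx": 0, "ry": 0, "rz": -0.1544}, {"grip": 1, "x": 0, "y": 0, "z": 0, "rx": 0, "ry": 0, "rz": -0.1544}, {"grip": 1, "x": 0, "y": 0, "z": 0, "rx": 0, "ry": 0, "rz": -0.1544}, {"grip": 1, "x": 0, "y": 0, "z": 0, "rx": 0, "ry": 0, "rz": -0.1544}, {"grip": 1, "x": 0, "y": 0, "z": 0, "rx": 0, "ry": 0, "rz": -0.1544}, {"grip": 1, "x": 0, "y": 0, "z": 0, "rx": 0, "ry": 0, "rz": -0.1544}, {"grip": 1, "x": 0, "y": 0, "z": 0, "rx": 0, "ry": 0, "rz": -0.1544}]}}

```text
time_s: 6.62
position: [0.4558, 0.2075, 0.1291]
tool_rot: [[-0.405, 0.914, -0.003], [0.914, 0.405, -0.001], [0.001, -0.003, -1.0]]
ft_force: [-1.5, -0.1, -0.7]
grip_width: 0.0128
```

Request:
{"name": "play_rows", "arguments": {"commands": [{"grip": 1, "x": -0.0402, "y": -0.0014, "z": 0, "rx": 0, "ry": 0, "rz": 0}, {"grip": 1, "x": -0.0502, "y": -0.0014, "z": 0, "rx": 0, "ry": 0, "rz": 0}, {"grip": 1, "x": -0.0502, "y": -0.0014, "z": 0, "rx": 0, "ry": 0, "rz": 0}, {"grip": 1, "x": -0.0502, "y": -0.0014, "z": 0, "rx": 0, "ry": 0, "rz": 0}, {"grip": 1, "x": -0.0502, "y": -0.0014, "z": 0, "rx": 0, "ry": 0, "rz": 0}, {"grip": 1, "x": -0.0402, "y": -0.0013, "z": 0, "rx": 0, "ry": 0, "rz": 0}, {"grip": 1, "x": -0.02, "y": 0, "z": 0, "rx": 0, "ry": 0, "rz": 0}, {"grip": 1, "x": 0, "y": 0, "z": 0, "rx": 0, "ry": 0, "rz": 0}, {"grip": 1, "x": 0, "y": 0, "z": 0, "rx": 0, "ry": 0, "rz": 0}]}}

```text
time_s: 7.75
position: [0.5689, -0.0703, 0.1303]
tool_rot: [[-0.402, 0.916, -0.001], [0.916, 0.402, 0.001], [0.001, -0.001, -1.0]]
ft_force: [-0.5, -0.1, -0.4]
grip_width: 0.0128
```

```bash
python3 go.py .569 -.072 .08 113.6; python3 - <<'E'
from h import *
d=grab('scene');e=grab('top')
b=d['color'][110:230,240:370];c=e['color'][120:240,270:400]
cv2.imwrite('pics/c5.png',np.hstack([cv2.resize(b,None,fx=3,fy=3,interpolation=3),cv2.resize(c,None,fx=3,fy=3,interpolation=3)]))
E
```

```text
t 7.75 pos [ 0.5689 -0.0703  0.1303] psi 113.68 q [-19.  30.  81.   0.  69. -43.] F [-0.5 -0.1 -0.4] w 0.0128
rot total [-0.0009 -0.0012  0.0014] rows 1 each [-0.0009 -0.0012  0.0014]
then shift [-0.0016 -0.0005  0.0503] rows 1 each [-0.0016 -0.0005  0.0503]
```

View pics/c5.png

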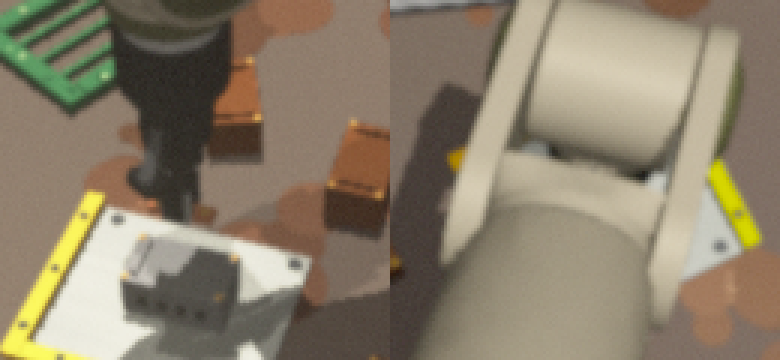

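Request:
{"name": "play_rows", "arguments": {"commands": [{"grip": 1, "x": -0.0016, "y": -0.0005, "z": 0.03, "rx": 0, "ry": 0, "rz": 0}, {"grip": 1, "x": 0, "y": 0, "z": 0.02, "rx": 0, "ry": 0, "rz": 0}, {"grip": 1, "x": 0, "y": 0, "z": 0, "rx": 0, "ry": 0, "rz": 0}, {"grip": 1, "x": 0, "y": 0, "z": 0, "rx": 0, "ry": 0, "rz": 0}]}}

```text
time_s: 8.35
position: [0.57, -0.073, 0.0817]
tool_rot: [[-0.401, 0.916, 0.001], [0.916, 0.401, -0.0], [-0.001, 0.001, -1.0]]
ft_force: [0.5, -0.2, -0.3]
grip_width: 0.0127
```

```bash
python3 go.py .569 -.072 .07 113.6; python3 - <<'E'
from h import *
d=grab('scene')
b=d['color'][170:240,250:350]
cv2.imwrite('pics/c6.png',cv2.resize(b,None,fx=7,fy=7,interpolation=3))
C=cloud(d)
m=np.zeros((400,640),bool); m[170:240,250:350]=1
for lo,hi in((.047,.053),(.053,.06),(.06,.067),(.067,.075)):
    q=C[m&(C[...,2]>lo)&(C[...,2]<hi)]; print(lo,len(q))
E
```

```text
t 8.35 pos [ 0.57   -0.073   0.0817] psi 113.65 q [-19.  34.  84.   0.  63. -43.] F [ 0.5 -0.2 -0.3] w 0.0127
rot total [0.001  0.0009 0.0009] rows 1 each [0.001  0.0009 0.0009]
then shift [ 0.0013 -0.0005  0.0117] rows 1 each [ 0.0013 -0.0005  0.0117]
0.047 379
0.053 44
0.06 8
0.067 62
```

View pics/c6.png

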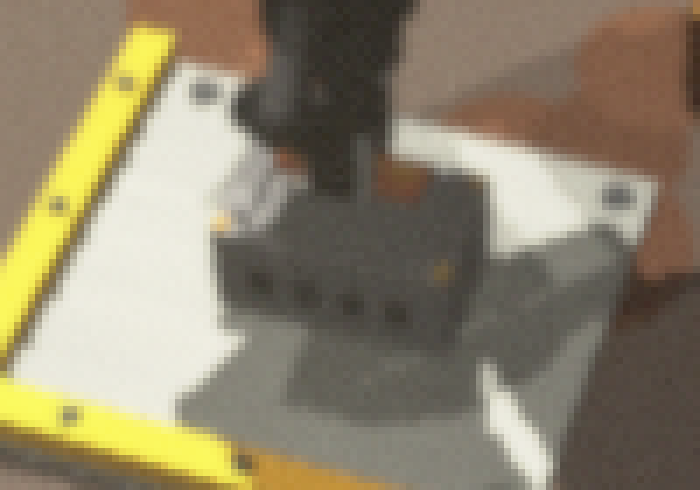

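```bash
python3 - <<'E'
from fit import *
d=load('scene'); im=d['color']
k=7;x0,y0=250,170
b=cv2.resize(im[170:240,250:350],None,fx=k,fy=k,interpolation=3)
def dr(P,c):
    q=(proj(d,P)-[x0,y0]+.5)*k; cv2.polylines(b,[np.round(q).astype(int)],True,c,1)
psi=np.radians(113.65)
p=np.array([.570+.0013,-.073,psi])
dr(rect(-.025,.025,-.007,.007,.0717,p),(0,255,0)); dr(rect(-.025,.025,-.007,.007,.0657,p),(255,255,0))
for bp in ([.5715,-.0715,np.radians(-66.5)],):
    dr(rect(-.042,.042,-.025,.025,.05,bp),(0,0,255)); dr(rect(-.042,.042,-.025,.025,.008,bp),(0,0,255))
    dr(rect(.029,.035,-.018,.018,.055,bp),(255,0,255)); dr(rect(-.035,-.029,-.018,.018,.055,bp),(255,0,255))
cv2.imwrite('pics/c7.png',b)
E
```

```text
(no output)
```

View pics/c7.png

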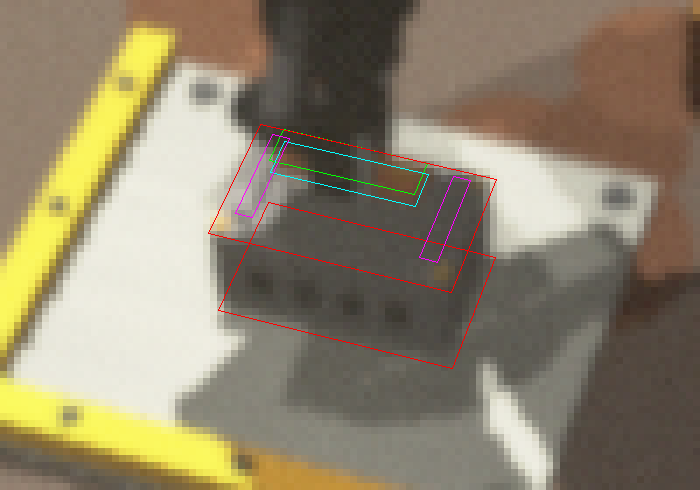

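```bash
python3 - <<'E'
from fit import *
d=load('scene'); im=cv2.imread('pics/scene1.png'); out=[]
for im,n,(x0,y0) in((im,'scene',(260,170)),(cv2.imread('pics/top1.png'),'top',(300,155))):
    d=load(n);k=7
    b=cv2.resize(im[y0:y0+65,x0:x0+80],None,fx=k,fy=k,interpolation=3)
    a0=b.copy()
    def dr(P,c):
        q=(proj(d,P)-[x0,y0]+.5)*k; cv2.polylines(b,[np.round(q).astype(int)],True,c,1)
    bp=[.5715,-.0715,np.radians(-66.5)] if n=='scene' else [.567,-.0727,np.radians(-66.3)]
    dr(rect(-.042,.042,-.025,.025,.05,bp),(0,0,255)); dr(rect(-.042,.042,-.025,.025,.008,bp),(0,0,255))
    dr(rect(.029,.035,-.018,.018,.055,bp),(255,0,255)); dr(rect(-.035,-.029,-.018,.018,.055,bp),(255,0,255))
    out.append(np.vstack([a0,b]))
cv2.imwrite('pics/c8.png',cv2.resize(np.hstack(out),None,fx=.65,fy=.65,interpolation=cv2.INTER_AREA))
E
```

```text
(no output)
```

View pics/c8.png

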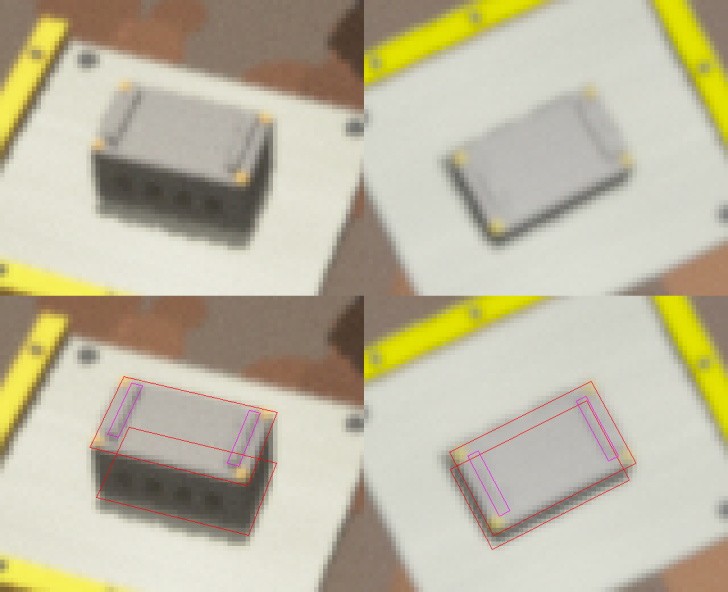

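```bash
python3 - <<'E'
from fit import *
for n in('scene','top'):
    d=load(n); im=cv2.imread(f'pics/{n}1.png').astype(float); s=im[...,2]-im[...,0]
    bp=[.5705,-.0715,np.radians(-66.5)]
    # predicted marker positions
    roi=np.zeros(s.shape,np.uint8); cv2.fillPoly(roi,[np.round(proj(d,rect(-.05,.05,-.033,.033,.05,bp))).astype(np.int32)],1)
    w=np.clip(s-25,0,None)*roi
    pk=[]
    ww=w.copy()
    for i in range(4):
        v,u=np.unravel_index(cv2.GaussianBlur(ww,(0,0),1).argmax(),ww.shape)
        sl=w[v-3:v+4,u-3:u+4]; yy,xx=np.mgrid[v-3:v+4,u-3:u+4]
        pk.append([(sl*xx).sum()/sl.sum(),(sl*yy).sum()/sl.sum()]); ww[v-4:v+5,u-4:u+5]=0
    P=atz(d,pk,.0505)[:,:2]; c=P.mean(0); 
    r=cv2.minAreaRect((P*1000).astype(np.float32)); print(n,np.round(pk,1).tolist(),c.round(4),r)
E
```

```text
scene [[312.6, 208.6], [317.8, 195.4], [281.0, 201.3], [287.0, 188.3]] [ 0.571  -0.0733] ((570.9730224609375, -73.25914764404297), (41.47477340698242, 76.86551666259766), 24.157865524291992)
top [[328.5, 204.6], [320.6, 189.3], [357.3, 189.7], [349.2, 174.8]] [ 0.5681 -0.0733] ((567.990966796875, -73.34010314941406), (41.489784240722656, 77.63299560546875), 23.836158752441406)
```

```bash
for i in 1 2 3; do python3 go.py .5692 -.0733 .069 114.0;done
```

```text
t 8.4 pos [ 0.5701 -0.0731  0.0818] psi 113.65 q [-19.  34.  84.   0.  63. -43.] F [ 0.1 -0.3  0.5] w 0.0126
rot total [ 0.0014  0.0012 -0.0061] rows 1 each [ 0.0014  0.0012 -0.0061]
then shift [ 0.0002 -0.0009  0.0128] rows 1 each [ 0.0002 -0.0009  0.0128]
t 8.4 pos [ 0.5701 -0.0731  0.0818] psi 113.65 q [-19.  34.  84.   0.  63. -43.] F [ 0.1 -0.3  0.5] w 0.0126
rot total [ 0.0014  0.0012 -0.0061] rows 1 each [ 0.0014  0.0012 -0.0061]
then shift [ 0.0002 -0.0009  0.0128] rows 1 each [ 0.0002 -0.0009  0.0128]
t 8.4 pos [ 0.5701 -0.0731  0.0818] psi 113.65 q [-19.  34.  84.   0.  63. -43.] F [ 0.1 -0.3  0.5] w 0.0126
rot total [ 0.0014  0.0012 -0.0061] rows 1 each [ 0.0014  0.0012 -0.0061]
then shift [ 0.0002 -0.0009  0.0128] rows 1 each [ 0.0002 -0.0009  0.0128]
```

Request:
{"name": "play_rows", "arguments": {"commands": [{"grip": 1, "x": 0.0002, "y": -0.0009, "z": 0.006, "rx": 0, "ry": 0, "rz": -0.0061}, {"grip": 1, "x": 0, "y": 0, "z": 0.006, "rx": 0, "ry": 0, "rz": 0}, {"grip": 1, "x": 0, "y": 0, "z": 0, "rx": 0, "ry": 0, "rz": 0}, {"grip": 1, "x": 0, "y": 0, "z": 0, "rx": 0, "ry": 0, "rz": 0}]}}

```text
time_s: 8.9
position: [0.5688, -0.0736, 0.0687]
tool_rot: [[-0.406, 0.914, 0.0], [0.914, 0.406, 0.0], [0.0, 0.0, -1.0]]
ft_force: [-0.0, 0.4, -1.1]
grip_width: 0.0125
```

```bash
python3 go.py .5692 -.0733 .066 114.0
```

```text
t 8.9 pos [ 0.5688 -0.0736  0.0687] psi 113.96 q [-19.  35.  84.   0.  61. -43.] F [-0.   0.4 -1.1] w 0.0125
rot total [ 0.     -0.     -0.0006] rows 1 each [ 0.     -0.     -0.0006]
then shift [0.0001 0.0005 0.0027] rows 1 each [0.0001 0.0005 0.0027]
```

Request:
{"name": "play_rows", "arguments": {"commands": [{"grip": 1, "x": 0, "y": 0, "z": 0.0015, "rx": 0, "ry": 0, "rz": 0}, {"grip": 1, "x": 0, "y": 0, "z": 0.001, "rx": 0, "ry": 0, "rz": 0}, {"grip": 1, "x": 0, "y": 0, "z": 0, "rx": 0, "ry": 0, "rz": 0}, {"grip": 1, "x": 0, "y": 0, "z": 0, "rx": 0, "ry": 0, "rz": 0}]}}

```text
time_s: 9.4
position: [0.5687, -0.0735, 0.0662]
tool_rot: [[-0.406, 0.914, 0.0], [0.914, 0.406, -0.0], [-0.0, 0.0, -1.0]]
ft_force: [-0.5, -0.3, -0.9]
grip_width: 0.0128
```

```bash
python3 go.py .5692 -.0733 .066 114.0
```

```text
t 9.4 pos [ 0.5687 -0.0735  0.0662] psi 113.97 q [-19.  35.  85.  -0.  61. -43.] F [-0.5 -0.3 -0.9] w 0.0128
rot total [ 0.      0.     -0.0005] rows 1 each [ 0.      0.     -0.0005]
then shift [0.     0.0005 0.0002] rows 1 each [0.     0.0005 0.0002]
```

No contact yet, so I'll step down further.

Request:
{"name": "play_rows", "arguments": {"commands": [{"grip": 1, "x": 0, "y": 0, "z": 0.0007, "rx": 0, "ry": 0, "rz": 0}, {"grip": 1, "x": 0, "y": 0, "z": 0, "rx": 0, "ry": 0, "rz": 0}, {"grip": 1, "x": 0, "y": 0, "z": 0, "rx": 0, "ry": 0, "rz": 0}]}}

```text
time_s: 9.78
position: [0.5688, -0.0736, 0.0661]
tool_rot: [[-0.406, 0.914, 0.0], [0.914, 0.406, -0.0], [-0.0, 0.0, -1.0]]
ft_force: [-2.9, 0.4, 4.9]
grip_width: 0.0129
```

Request:
{"name": "play_rows", "arguments": {"commands": [{"grip": 1, "x": 0, "y": 0, "z": 0.0007, "rx": 0, "ry": 0, "rz": 0}, {"grip": 1, "x": 0, "y": 0, "z": 0, "rx": 0, "ry": 0, "rz": 0}, {"grip": 1, "x": 0, "y": 0, "z": 0, "rx": 0, "ry": 0, "rz": 0}]}}

```text
time_s: 10.15
position: [0.5688, -0.0735, 0.066]
tool_rot: [[-0.406, 0.914, 0.001], [0.914, 0.406, -0.0], [-0.001, 0.001, -1.0]]
ft_force: [-3.2, 0.4, 10.4]
grip_width: 0.0123
```

Contact at TCP z 0.066, as predicted. Now I'll release.

Request:
{"name": "play_rows", "arguments": {"commands": [{"grip": 0.55, "x": 0, "y": 0, "z": -0.0006, "rx": 0, "ry": 0, "rz": 0}, {"grip": 0.5, "x": 0, "y": 0, "z": 0, "rx": 0, "ry": 0, "rz": 0}, {"grip": 0.3, "x": 0, "y": 0, "z": 0, "rx": 0, "ry": 0, "rz": 0}, {"grip": 0.1, "x": 0, "y": 0, "z": -0.01, "rx": 0, "ry": 0, "rz": 0}, {"grip": -1, "x": 0, "y": 0, "z": -0.03, "rx": 0, "ry": 0, "rz": 0}, {"grip": -1, "x": 0, "y": 0, "z": -0.03, "rx": 0, "ry": 0, "rz": 0}, {"grip": -1, "x": 0, "y": 0, "z": 0, "rx": 0, "ry": 0, "rz": 0}, {"grip": -1, "x": 0, "y": 0, "z": 0, "rx": 0, "ry": 0, "rz": 0}]}}

```text
time_s: 11.15
position: [0.5684, -0.0734, 0.1352]
tool_rot: [[-0.406, 0.914, -0.001], [0.914, 0.406, 0.0], [0.0, -0.0, -1.0]]
ft_force: [0.0, 0.3, 0.1]
grip_width: 0.0853
```

```bash
python3 go.py .5692 -.0733 .045 114.0; python3 - <<'E'
from fit import *
d=grab('scene'); x0,y0,k=250,160,7; im=d['color'][160:230,250:350]
cv2.imwrite('pics/scene9.png',d['color'])
cv2.imwrite('pics/c9.png',cv2.resize(im,None,fx=k,fy=k,interpolation=3))
E
```

```text
t 11.15 pos [ 0.5684 -0.0734  0.1352] psi 113.97 q [-19.  30.  80.  -0.  70. -43.] F [0.  0.3 0.1] w 0.0853
rot total [-0.0005 -0.0004 -0.0006] rows 1 each [-0.0005 -0.0004 -0.0006]
then shift [-0.0002  0.0008  0.0902] rows 2 each [-0.0001  0.0004  0.0451]
```

View pics/c9.png

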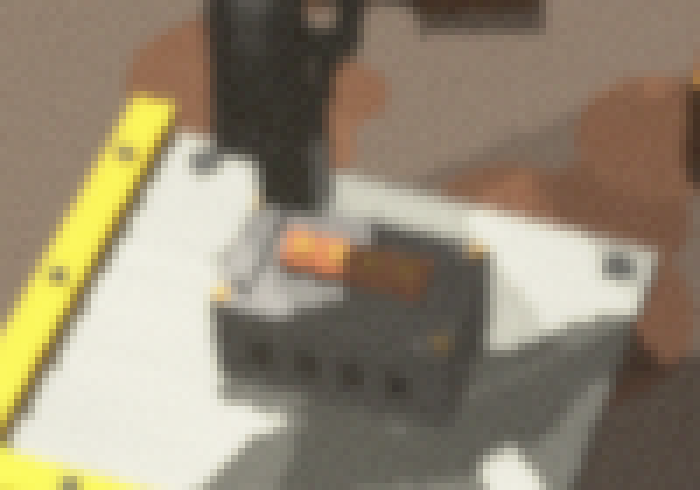

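```bash
python3 - <<'E'
from fit import *
d=load('scene'); c=d['color'].astype(float)
# chroma ratio robust to shadow
r=(c[...,2]-c[...,0])/(c.sum(2)+20)
x0,y0=250,160
b=cv2.resize(r[160:230,250:350].astype(np.float32),None,fx=1,fy=1)
roi=(283,188,34,18)
s=np.clip((r-.10)/.25,0,1).astype(np.float32)
print((s[188:206,284:317]*9).astype(int))
sm=s.copy()
p,f=fit(d,lambda p:[cv2.convexHull(proj(d,np.vstack([rect(-.025,.025,-.007,.007,z,p) for z in(.05,.056)])).astype(np.float32)).reshape(-1,2)] ,s,np.array([.571,-.0733,np.radians(-66)]),roi) if 0 else fit(d,lambda p:[rect(-.025,.025,-.007,.007,.056,p)],s,np.array([.571,-.0733,np.radians(-66)]),roi)
print(p[:2].round(4),np.degrees(p[2]),f)
a=np.radians(-66);R=np.array([[np.cos(a),np.sin(a)],[-np.sin(a),np.cos(a)]]); print('in block mm',(R@(p[:2]-[.571,-.0733])*1000).round(1))
k=7;b=cv2.resize(d['color'][160:230,250:350],None,fx=k,fy=k,interpolation=3)
def dr(P,c):
    q=(proj(d,P)-[x0,y0]+.5)*k; cv2.polylines(b,[np.round(q).astype(int)],True,c,1)
dr(rect(-.025,.025,-.007,.007,.056,p),(0,255,0)); bp=[.571,-.0733,a]
dr(rect(-.042,.042,-.025,.025,.05,bp),(0,0,255));dr(rect(-.042,.042,-.025,.025,.008,bp),(0,0,255))
dr(rect(.029,.035,-.018,.018,.055,bp),(255,0,255)); dr(rect(-.035,-.029,-.018,.018,.055,bp),(255,0,255))
cv2.imwrite('pics/c10.png',b)
E
```

```text
[[0 0 0 0 0 0 0 0 0 0 0 0 0 0 0 0 0 0 0 0 0 0 0 0 0 0 0 0 0 0 0 0 0]
 [0 0 0 0 0 0 0 0 0 0 0 0 0 0 0 0 0 0 0 0 0 0 0 0 0 0 0 0 0 0 0 0 0]
 [0 0 0 0 0 0 0 0 0 0 0 0 0 0 0 0 0 0 0 0 0 0 0 0 0 0 0 0 0 0 0 0 0]
 [0 0 0 0 0 0 0 0 0 0 0 0 0 0 0 0 0 0 0 0 0 0 0 0 0 0 0 0 0 0 0 0 0]
 [0 0 0 0 0 0 0 0 0 0 0 0 0 0 0 0 0 0 0 0 0 0 0 0 0 0 0 0 0 0 0 0 0]
 [0 0 0 0 0 0 0 2 3 3 2 1 0 0 0 0 0 0 0 0 0 0 0 0 0 0 0 0 0 0 0 0 0]
 [0 0 0 0 0 0 0 4 5 5 4 4 3 3 2 1 0 0 0 0 0 0 0 0 0 0 0 0 0 0 0 0 0]
 [0 0 0 0 0 0 1 4 5 5 5 5 5 5 5 4 2 0 0 0 0 0 0 0 0 0 0 0 0 0 0 0 0]
 [0 0 0 0 0 0 2 5 5 5 6 5 5 5 5 5 3 3 3 3 3 2 1 1 0 0 0 0 0 0 0 0 0]
 [0 0 0 0 0 0 2 5 5 5 6 5 5 5 5 4 3 4 3 3 3 3 3 3 3 3 1 1 0 0 0 0 0]
 [0 0 0 0 0 0 0 1 3 3 4 5 5 5 5 4 3 3 4 3 3 3 3 4 4 4 3 1 0 0 0 0 0]
 [0 0 0 0 0 0 0 0 0 0 0 1 3 3 3 3 3 3 3 3 3 3 3 4 3 3 2 0 0 0 0 0 0]
 [0 0 0 0 0 0 0 0 0 0 0 0 0 0 0 0 1 2 2 3 3 3 3 3 3 3 2 0 0 0 0 0 0]
 [0 0 0 0 0 0 0 0 0 0 0 0 0 0 0 0 0 0 0 1 1 1 2 3 3 3 1 0 0 0 0 0 0]
 [0 0 0 0 0 0 0 0 0 0 0 0 0 0 0 0 0 0 0 0 0 0 0 1 1 1 0 0 0 0 0 0 0]
 [0 0 0 0 0 0 0 0 0 0 0 0 0 0 0 0 0 0 0 0 0 0 0 0 0 0 0 0 0 0 0 0 0]
 [0 0 0 0 0 0 0 0 0 0 0 0 0 0 0 0 0 0 0 0 0 0 0 0 0 0 0 0 0 0 0 0 0]
 [0 0 0 0 0 0 0 0 0 0 0 0 0 0 0 0 0 0 0 0 0 0 0 0 0 0 0 0 0 0 0 0 0]]
[ 0.5714 -0.0712] -65.99754390519921 20.32573699951172
in block mm [-1.7  1.2]
```

View pics/c10.png

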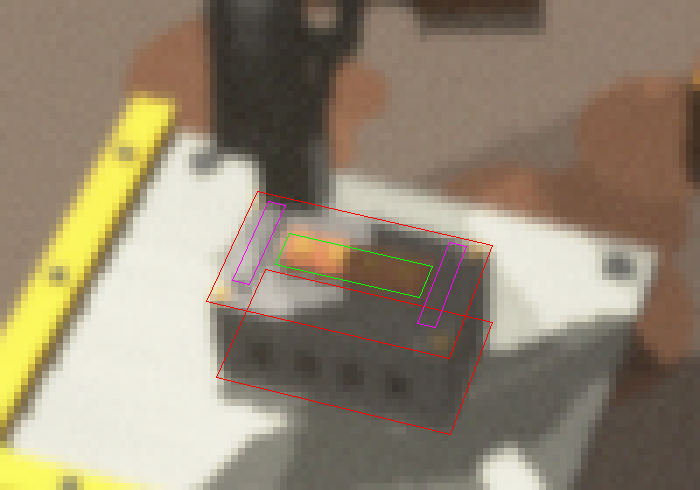

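Strip is on the block between the stops. I'll swing aside for an unobstructed top view to check the centring.

Request:
{"name": "play_rows", "arguments": {"commands": [{"grip": -1, "x": 0.03, "y": 0, "z": -0.01, "rx": 0, "ry": 0, "rz": 0}, {"grip": -1, "x": 0.05, "y": 0, "z": 0, "rx": 0, "ry": 0, "rz": 0}, {"grip": -1, "x": 0.05, "y": 0, "z": 0, "rx": 0, "ry": 0, "rz": 0}, {"grip": -1, "x": 0.05, "y": 0, "z": 0, "rx": 0, "ry": 0, "rz": 0}, {"grip": -1, "x": 0.05, "y": 0, "z": 0, "rx": 0, "ry": 0, "rz": 0}, {"grip": -1, "x": 0.05, "y": 0, "z": 0, "rx": 0, "ry": 0, "rz": 0}, {"grip": -1, "x": 0.02, "y": 0, "z": 0, "rx": 0, "ry": 0, "rz": 0}, {"grip": -1, "x": 0, "y": 0, "z": 0, "rx": 0, "ry": 0, "rz": 0}]}}

```text
time_s: 12.2
position: [0.446, 0.2014, 0.1448]
tool_rot: [[-0.408, 0.913, -0.002], [0.913, 0.408, -0.0], [0.0, -0.002, -1.0]]
ft_force: [0.6, -0.4, -1.3]
grip_width: 0.0856
```

```bash
cat > chk.py <<'E'
from fit import *
out=[]
def hullfit(d,soft,p0,roi):
    return fit(d,lambda p:[rect(-.025,.025,-.007,.007,.056,p),rect(-.025,.025,-.007,.007,.05,p)]+[np.vstack([a,b[::-1]]) for a,b in [(rect(-.025,.025,y,y,.056,p)[:2],rect(-.025,.025,y,y,.05,p)[:2]) for y in(-.007,.007)]+[(rect(x,x,-.007,.007,.056,p)[1:3],rect(x,x,-.007,.007,.05,p)[1:3]) for x in(-.025,.025)]],soft,p0,roi)
for n,(x0,y0) in(('scene',(255,165)),('top',(300,155))):
    d=grab(n); c=d['color'].astype(float); cv2.imwrite(f'pics/chk_{n}.png',d['color'])
    s=c[...,2]-c[...,0]; k=7
    roi=np.zeros(s.shape,np.uint8); cv2.fillPoly(roi,[np.round(proj(d,rect(-.05,.05,-.033,.033,.05,[.5695,-.073,-1.152]))).astype(np.int32)],1)
    inn=np.zeros(s.shape,np.uint8); cv2.fillPoly(inn,[np.round(proj(d,rect(-.034,.034,-.014,.014,.053,[.5695,-.073,-1.152]))).astype(np.int32)],1)
    w=np.clip(s-25,0,None)*roi*(1-inn); ww=w.copy(); pk=[]
    for i in range(4):
        v,u=np.unravel_index(cv2.GaussianBlur(ww,(0,0),1).argmax(),ww.shape); sl=w[v-3:v+4,u-3:u+4]; yy,xx=np.mgrid[v-3:v+4,u-3:u+4]
        pk.append([(sl*xx).sum()/sl.sum(),(sl*yy).sum()/sl.sum()]); ww[v-4:v+5,u-4:u+5]=0
    P=atz(d,pk,.0505)[:,:2]; r=cv2.minAreaRect((P*1000).astype(np.float32)); B=P.mean(0)
    print(n,'block',B.round(4),np.round(r[1],1),round(r[2],2))
    hi=np.percentile(s[inn>0],90); soft=(np.clip((s-15)/(hi-30),0,1)*inn).astype(np.float32)
    uv=proj(d,[B[0],B[1],.053])[0].astype(int)
    p,f=hullfit(d,soft,np.array([B[0],B[1],-1.152]),(uv[0]-20,uv[1]-16,40,32))
    a=np.radians(-66);R=np.array([[np.cos(a),np.sin(a)],[-np.sin(a),np.cos(a)]]); print(' strip',p[:2].round(4),np.degrees(p[2]).round(1),'err',round(f,2),'in block mm',(R@(p[:2]-B)*1000).round(1))
    b=cv2.resize(d['color'][y0:y0+65,x0:x0+80],None,fx=k,fy=k,interpolation=3); a0=b.copy()
    def dr(P,c):
        q=(proj(d,P)-[x0,y0]+.5)*k; cv2.polylines(b,[np.round(q).astype(int)],True,c,1)
    bp=[B[0],B[1],a]
    dr(rect(-.025,.025,-.007,.007,.056,p),(0,255,0)); dr(rect(-.042,.042,-.025,.025,.05,bp),(0,0,255))
    dr(rect(.029,.035,-.018,.018,.055,bp),(255,0,255)); dr(rect(-.035,-.029,-.018,.018,.055,bp),(255,0,255))
    out.append(np.vstack([a0,b]))
cv2.imwrite('pics/chk.png',cv2.resize(np.hstack(out),None,fx=.65,fy=.65,interpolation=cv2.INTER_AREA))
E
python3 chk.py; python3 go.py .5692 -.0733 .135 114.0
```

```text
scene block [ 0.5711 -0.0732] [41.4 76.9] 24.31
 strip [ 0.5684 -0.0731] -64.2 err 3.25 in block mm [-1.2 -2.4]
top block [ 0.5681 -0.0733] [41.5 77.5] 23.85
 strip [ 0.5674 -0.0727] -65.8 err 2.27 in block mm [-0.9 -0.4]
t 12.3 pos [0.447  0.2001 0.145 ] psi 113.97 q [ 10.  22.  93.  -0.  65. -14.] F [ 0.1  0.4 -0. ] w 0.0855
rot total [-0.0008  0.     -0.0006] rows 1 each [-0.0008  0.     -0.0006]
then shift [-0.2995  0.0004  0.01  ] rows 6 each [-0.0499  0.0001  0.0017]
```

View pics/chk.png

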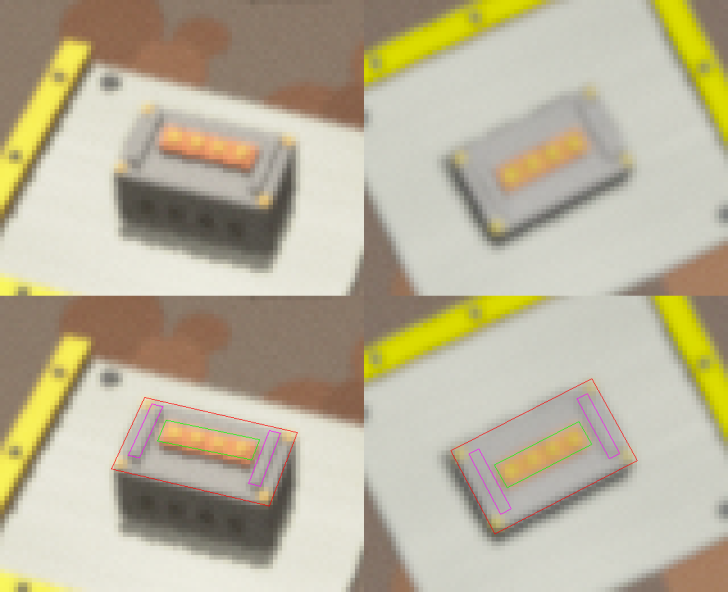

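Request:
{"name": "play_rows", "arguments": {"commands": [{"grip": -1, "x": -0.05, "y": 0, "z": 0, "rx": 0, "ry": 0, "rz": 0}, {"grip": -1, "x": -0.055, "y": 0, "z": 0, "rx": 0, "ry": 0, "rz": 0}, {"grip": -1, "x": -0.055, "y": 0, "z": 0, "rx": 0, "ry": 0, "rz": 0}, {"grip": -1, "x": -0.055, "y": 0, "z": 0, "rx": 0, "ry": 0, "rz": 0}, {"grip": -1, "x": -0.05, "y": 0, "z": 0, "rx": 0, "ry": 0, "rz": 0}, {"grip": -1, "x": -0.0345, "y": 0.0004, "z": 0, "rx": 0, "ry": 0, "rz": 0}, {"grip": -1, "x": 0, "y": 0, "z": 0, "rx": 0, "ry": 0, "rz": 0}, {"grip": -1, "x": 0, "y": 0, "z": 0, "rx": 0, "ry": 0, "rz": 0}]}}

```text
time_s: 13.3
position: [0.5684, -0.0732, 0.145]
tool_rot: [[-0.405, 0.914, -0.001], [0.914, 0.405, 0.001], [0.001, -0.001, -1.0]]
ft_force: [0.3, 0.4, 0.5]
grip_width: 0.0854
```

```bash
python3 go.py .5692 -.0733 .040 114.0
```

```text
t 13.3 pos [ 0.5684 -0.0732  0.145 ] psi 113.91 q [-19.  29.  80.   0.  71. -43.] F [0.3 0.4 0.5] w 0.0854
rot total [-0.0007 -0.0009 -0.0015] rows 1 each [-0.0007 -0.0009 -0.0015]
then shift [-0.0004  0.0007  0.105 ] rows 2 each [-0.0002  0.0003  0.0525]
```

Request:
{"name": "play_rows", "arguments": {"commands": [{"grip": -1, "x": 0, "y": 0.0005, "z": 0.03, "rx": 0, "ry": 0, "rz": 0}, {"grip": -1, "x": 0, "y": 0, "z": 0.035, "rx": 0, "ry": 0, "rz": 0}, {"grip": -1, "x": 0, "y": 0, "z": 0.025, "rx": 0, "ry": 0, "rz": 0}, {"grip": -1, "x": 0, "y": 0, "z": 0.014, "rx": 0, "ry": 0, "rz": 0}, {"grip": -1, "x": 0, "y": 0, "z": 0, "rx": 0, "ry": 0, "rz": 0}, {"grip": -1, "x": 0, "y": 0, "z": 0, "rx": 0, "ry": 0, "rz": 0}]}}

```text
time_s: 14.05
position: [0.5698, -0.0727, 0.0424]
tool_rot: [[-0.407, 0.914, 0.002], [0.914, 0.407, -0.001], [-0.001, 0.001, -1.0]]
ft_force: [0.1, -0.9, 0.1]
grip_width: 0.0855
```

```bash
python3 go.py .5692 -.0733 .041 114.0; python3 - <<'E'
from h import *
d=grab('scene')
cv2.imwrite('pics/c11.png',cv2.resize(d['color'][150:250,235:365],None,fx=5,fy=5,interpolation=3))
E
```

```text
t 14.05 pos [ 0.5698 -0.0727  0.0424] psi 113.99 q [-19.  37.  86.   0.  58. -43.] F [ 0.1 -0.9  0.1] w 0.0855
rot total [ 0.0012  0.0012 -0.0002] rows 1 each [ 0.0012  0.0012 -0.0002]
then shift [-0.0003 -0.0008  0.0014] rows 1 each [-0.0003 -0.0008  0.0014]
```

View pics/c11.png

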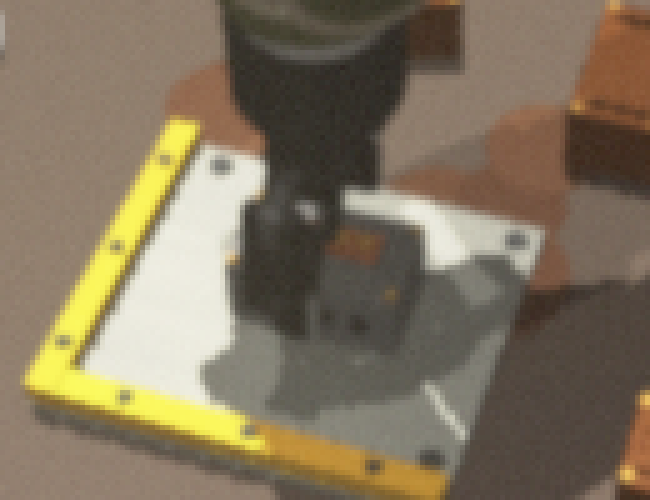

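Request:
{"name": "play_rows", "arguments": {"commands": [{"grip": -0.5, "x": -0.0003, "y": -0.0008, "z": 0.001, "rx": 0, "ry": 0, "rz": 0}, {"grip": -0.3, "x": 0, "y": 0, "z": 0, "rx": 0, "ry": 0, "rz": 0}, {"grip": -0.22, "x": 0, "y": 0, "z": 0, "rx": 0, "ry": 0, "rz": 0}, {"grip": -0.15, "x": 0, "y": 0, "z": 0, "rx": 0, "ry": 0, "rz": 0}, {"grip": 0, "x": 0, "y": 0, "z": 0, "rx": 0, "ry": 0, "rz": 0}, {"grip": 1, "x": 0, "y": 0, "z": 0, "rx": 0, "ry": 0, "rz": 0}, {"grip": 1, "x": 0, "y": 0, "z": 0, "rx": 0, "ry": 0, "rz": 0}, {"grip": 1, "x": 0, "y": 0, "z": 0, "rx": 0, "ry": 0, "rz": 0}], "squeeze": 50}}

```text
time_s: 15.1
position: [0.569, -0.0733, 0.0409]
tool_rot: [[-0.406, 0.914, 0.001], [0.914, 0.406, -0.0], [-0.001, 0.001, -1.0]]
ft_force: [0.8, 0.2, 5.5]
grip_width: 0.049
```

```bash
python3 go.py .5692 -.0733 .041 112.3
```

```text
t 15.1 pos [ 0.569  -0.0733  0.0409] psi 113.97 q [-19.  37.  86.   0.  57. -43.] F [0.8 0.2 5.5] w 0.049
rot total [0.0007 0.0005 0.0291] rows 1 each [0.0007 0.0005 0.0291]
then shift [-0.      0.0002 -0.0001] rows 1 each [-0.      0.0002 -0.0001]
```

Request:
{"name": "play_rows", "arguments": {"commands": [{"grip": 1, "x": 0, "y": 0, "z": 0, "rx": 0, "ry": 0, "rz": 0.015}, {"grip": 1, "x": 0, "y": 0, "z": 0, "rx": 0, "ry": 0, "rz": 0.0142}, {"grip": 1, "x": -0.003, "y": 0.003, "z": 0, "rx": 0, "ry": 0, "rz": 0}, {"grip": 1, "x": -0.005, "y": 0.006, "z": 0, "rx": 0, "ry": 0, "rz": 0}, {"grip": 1, "x": -0.007, "y": 0.008, "z": 0, "rx": 0, "ry": 0, "rz": 0}, {"grip": 1, "x": -0.007, "y": 0.008, "z": 0, "rx": 0, "ry": 0, "rz": 0}, {"grip": 1, "x": -0.007, "y": 0.008, "z": 0, "rx": 0, "ry": 0, "rz": 0}, {"grip": 1, "x": -0.007, "y": 0.008, "z": 0, "rx": 0, "ry": 0, "rz": 0}, {"grip": 1, "x": -0.006, "y": 0.006, "z": 0, "rx": 0, "ry": 0, "rz": 0}, {"grip": 1, "x": -0.003, "y": 0.003, "z": 0, "rx": 0, "ry": 0, "rz": 0}, {"grip": 1, "x": -0.001, "y": 0.001, "z": 0, "rx": 0, "ry": 0, "rz": 0}, {"grip": 1, "x": 0, "y": 0, "z": 0, "rx": 0, "ry": 0, "rz": 0}]}}

```text
time_s: 16.6
position: [0.6327, -0.0961, 0.0409]
tool_rot: [[-0.38, 0.925, -0.002], [0.925, 0.38, 0.001], [0.001, -0.001, -1.0]]
ft_force: [-4.9, 1.9, 8.3]
grip_width: 0.0491
```

```bash
python3 go.py .5692 -.0733 .041 112.3; python3 - <<'E'
from h import *
d=grab('scene');e=grab('top')
cv2.imwrite('pics/c12.png',np.hstack([cv2.resize(x,None,fx=3,fy=3,interpolation=3) for x in (d['color'][150:260,225:355],e['color'][120:230,280:410])]))
E
```

```text
t 16.6 pos [ 0.6327 -0.0961  0.0409] psi 112.31 q [-19.  42.  74.   0.  64. -42.] F [-4.9  1.9  8.3] w 0.0491
rot total [-0.0012 -0.0012  0.0002] rows 1 each [-0.0012 -0.0012  0.0002]
then shift [ 0.0452 -0.0501 -0.0001] rows 2 each [ 0.0226 -0.0251 -0.    ]
```

View pics/c12.png

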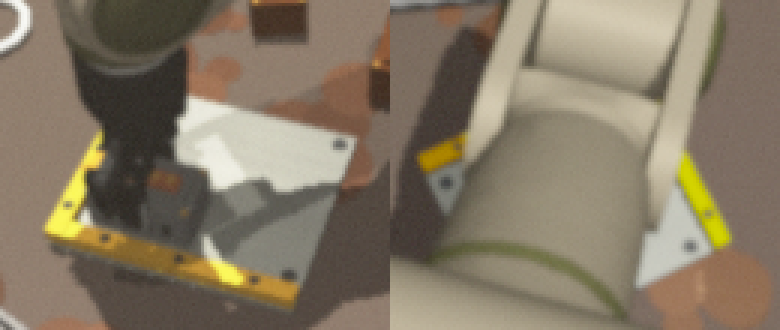

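Request:
{"name": "play_rows", "arguments": {"commands": [{"grip": 1, "x": -0.002, "y": 0.002, "z": 0, "rx": 0, "ry": 0, "rz": 0}, {"grip": 1, "x": -0.002, "y": 0.002, "z": 0, "rx": 0, "ry": 0, "rz": 0}, {"grip": 1, "x": -0.002, "y": 0.002, "z": 0, "rx": 0, "ry": 0, "rz": 0}, {"grip": 1, "x": 0, "y": 0, "z": 0, "rx": 0, "ry": 0, "rz": 0}]}}

```text
time_s: 17.2
position: [0.6408, -0.0994, 0.0409]
tool_rot: [[-0.38, 0.925, -0.001], [0.925, 0.38, 0.001], [0.001, -0.001, -1.0]]
ft_force: [-3.8, 2.3, 7.3]
grip_width: 0.049
```

Request:
{"name": "play_rows", "arguments": {"commands": [{"grip": 1, "x": 0, "y": 0.0015, "z": 0, "rx": 0, "ry": 0, "rz": 0}, {"grip": 1, "x": 0, "y": 0.001, "z": 0, "rx": 0, "ry": 0, "rz": 0}, {"grip": 1, "x": 0, "y": 0, "z": 0, "rx": 0, "ry": 0, "rz": 0}]}}

```text
time_s: 17.58
position: [0.6428, -0.0991, 0.0409]
tool_rot: [[-0.379, 0.925, -0.002], [0.925, 0.379, -0.0], [0.0, -0.002, -1.0]]
ft_force: [-5.8, -0.9, 7.3]
grip_width: 0.0488
```

```bash
cat > st.py <<'E'
from h import *
s=env.observe(); a=np.radians(112.3); tx=np.array([np.cos(a),np.sin(a)]);ty=np.array([np.sin(a),-np.cos(a)])
d=s['position'][:2]-[.569,-.0733]; F=s['ft_force']; R=s['tool_rot']
print('t',round(s['time_s'],2),'along nest x,y mm',(-tx@d*1000).round(2),(ty@d*1000).round(2),'z',s['position'][2].round(4),'F nest x,y,z',(-tx@F[:2]).round(1),(ty@F[:2]).round(1),F[2].round(1),'Tq',s['wrist_torque'].round(2),'psi',np.degrees(np.arctan2(R[1,0],R[0,0])).round(2),'w',s['grip_width'].round(4))
E
python3 st.py
```

```text
Traceback (most recent call last):
  File "st.py", line 4, in <module>
    print('t',round(s['time_s'],2),'along nest x,y mm',(-tx@d*1000).round(2),(ty@d*1000).round(2),'z',s['position'][2].round(4),'F nest x,y,z',(-tx@F[:2]).round(1),(ty@F[:2]).round(1),F[2].round(1),'Tq',s['wrist_torque'].round(2),'psi',np.degrees(np.arctan2(R[1,0],R[0,0])).round(2),'w',s['grip_width'].round(4))
                                                                                                                                                                                                                                                                                               ^^^^^^^^^^^^^^^^^^^^^
AttributeError: 'float' object has no attribute 'round'
```

```bash
sed -i "s/s\['grip_width'\].round(4)/round(s['grip_width'],4)/" st.py; python3 st.py
```

```text
t 17.57 along nest x,y mm 51.85 58.49 z 0.0409 F nest x,y,z -1.4 -5.7 7.3 Tq [-0.12  0.89  0.03] psi 112.3 w 0.0488
```

Request:
{"name": "play_rows", "arguments": {"commands": [{"grip": 1, "x": 0, "y": 0.001, "z": 0, "rx": 0, "ry": 0, "rz": 0}, {"grip": 1, "x": 0, "y": 0.001, "z": 0, "rx": 0, "ry": 0, "rz": 0}, {"grip": 1, "x": 0, "y": 0, "z": 0, "rx": 0, "ry": 0, "rz": 0}]}}

```text
time_s: 17.95
position: [0.6447, -0.0985, 0.0409]
tool_rot: [[-0.379, 0.925, -0.002], [0.925, 0.379, -0.001], [-0.0, -0.002, -1.0]]
ft_force: [-5.8, -2.0, 7.2]
grip_width: 0.049
```

```bash
python3 st.py
```

```text
t 17.95 along nest x,y mm 52.06 60.48 z 0.0409 F nest x,y,z -0.3 -6.1 7.2 Tq [-0.26  0.84  0.04] psi 112.29 w 0.049
```

Request:
{"name": "play_rows", "arguments": {"commands": [{"grip": 1, "x": 0, "y": 0.001, "z": 0, "rx": 0, "ry": 0, "rz": 0}, {"grip": 1, "x": 0, "y": 0, "z": 0, "rx": 0, "ry": 0, "rz": 0}]}}

```text
time_s: 18.2
position: [0.6449, -0.0985, 0.041]
tool_rot: [[-0.379, 0.925, -0.004], [0.925, 0.379, -0.001], [0.0, -0.004, -1.0]]
ft_force: [-9.8, -2.8, 9.1]
grip_width: 0.0491
```

Request:
{"name": "play_rows", "arguments": {"commands": [{"grip": 1, "x": 0, "y": 0.001, "z": 0, "rx": 0, "ry": 0, "rz": 0}, {"grip": 1, "x": 0, "y": 0, "z": 0, "rx": 0, "ry": 0, "rz": 0}]}}

```text
time_s: 18.45
position: [0.6449, -0.0984, 0.041]
tool_rot: [[-0.379, 0.925, -0.006], [0.925, 0.379, -0.001], [0.001, -0.006, -1.0]]
ft_force: [-14.9, -4.8, 12.8]
grip_width: 0.049
```

```bash
python3 st.py
```

```text
t 18.45 along nest x,y mm 52.03 60.73 z 0.041 F nest x,y,z -1.2 -15.6 12.8 Tq [-0.84  2.21 -0.06] psi 112.28 w 0.049
```

Request:
{"name": "play_rows", "arguments": {"commands": [{"grip": 1, "x": -0.001, "y": -0.0007, "z": 0, "rx": 0, "ry": 0, "rz": 0}, {"grip": 1, "x": -0.001, "y": 0, "z": 0, "rx": 0, "ry": 0, "rz": 0}, {"grip": 1, "x": 0, "y": 0, "z": 0, "rx": 0, "ry": 0, "rz": 0}]}}

```text
time_s: 18.82
position: [0.6449, -0.0985, 0.041]
tool_rot: [[-0.38, 0.925, -0.006], [0.925, 0.38, 0.002], [0.004, -0.005, -1.0]]
ft_force: [-14.2, 3.2, 13.1]
grip_width: 0.0491
```

```bash
python3 st.py
```

```text
t 18.82 along nest x,y mm 52.13 60.66 z 0.041 F nest x,y,z -8.4 -11.9 13.1 Tq [ 0.51  2.13 -0.12] psi 112.31 w 0.0491
```

Request:
{"name": "play_rows", "arguments": {"commands": [{"grip": 1, "x": -0.001, "y": 0, "z": 0, "rx": 0, "ry": 0, "rz": 0}, {"grip": 1, "x": -0.0005, "y": 0, "z": 0, "rx": 0, "ry": 0, "rz": 0}, {"grip": 1, "x": 0, "y": 0, "z": 0, "rx": 0, "ry": 0, "rz": 0}]}}

```text
time_s: 19.2
position: [0.6449, -0.0986, 0.041]
tool_rot: [[-0.38, 0.925, -0.008], [0.925, 0.38, 0.004], [0.006, -0.006, -1.0]]
ft_force: [-16.0, 9.1, 16.4]
grip_width: 0.049
```

```bash
python3 st.py
```

```text
t 19.2 along nest x,y mm 52.23 60.67 z 0.041 F nest x,y,z -14.5 -11.3 16.4 Tq [ 1.38  2.48 -0.09] psi 112.34 w 0.049
```

Request:
{"name": "play_rows", "arguments": {"commands": [{"grip": 1, "x": 0.0015, "y": -0.0015, "z": -0.0003, "rx": 0, "ry": 0, "rz": 0}, {"grip": 1, "x": 0.001, "y": -0.001, "z": 0, "rx": 0, "ry": 0, "rz": 0}, {"grip": 1, "x": 0, "y": 0, "z": 0, "rx": 0, "ry": 0, "rz": 0}]}}

```text
time_s: 19.58
position: [0.6447, -0.099, 0.0409]
tool_rot: [[-0.38, 0.925, 0.0], [0.925, 0.38, 0.001], [0.001, 0.0, -1.0]]
ft_force: [-1.2, 4.6, 5.4]
grip_width: 0.0489
```

```bash
python3 st.py
```

```text
t 19.57 along nest x,y mm 52.56 60.29 z 0.0409 F nest x,y,z -4.7 0.6 5.4 Tq [0.74 0.17 0.02] psi 112.3 w 0.0489
```

Request:
{"name": "play_rows", "arguments": {"commands": [{"grip": 1, "x": -0.001, "y": 0, "z": 0, "rx": 0, "ry": 0, "rz": 0}, {"grip": 1, "x": -0.001, "y": 0, "z": 0, "rx": 0, "ry": 0, "rz": 0}, {"grip": 1, "x": 0, "y": 0, "z": 0, "rx": 0, "ry": 0, "rz": 0}]}}

```text
time_s: 19.95
position: [0.6455, -0.1012, 0.0409]
tool_rot: [[-0.379, 0.925, 0.0], [0.925, 0.379, 0.0], [0.0, 0.0, -1.0]]
ft_force: [-1.3, 3.7, 5.9]
grip_width: 0.0491
```

```bash
python3 st.py
```

```text
t 19.95 along nest x,y mm 54.85 60.21 z 0.0409 F nest x,y,z -4.0 0.2 5.9 Tq [0.67 0.2  0.06] psi 112.29 w 0.0491
```

Request:
{"name": "play_rows", "arguments": {"commands": [{"grip": 1, "x": -0.001, "y": 0, "z": 0, "rx": 0, "ry": 0, "rz": 0}, {"grip": 1, "x": 0, "y": 0, "z": 0, "rx": 0, "ry": 0, "rz": 0}, {"grip": 1, "x": 0, "y": 0, "z": 0, "rx": 0, "ry": 0, "rz": 0}]}}

```text
time_s: 20.32
position: [0.6456, -0.1014, 0.0409]
tool_rot: [[-0.379, 0.925, -0.001], [0.925, 0.379, 0.001], [0.002, -0.0, -1.0]]
ft_force: [-3.0, 7.3, 6.3]
grip_width: 0.0493
```

```bash
python3 st.py
```

```text
t 20.32 along nest x,y mm 55.12 60.21 z 0.0409 F nest x,y,z -7.9 -0.0 6.3 Tq [ 1.05  0.35 -0.02] psi 112.3 w 0.0493
```

Request:
{"name": "play_rows", "arguments": {"commands": [{"grip": 1, "x": -0.001, "y": 0, "z": 0, "rx": 0, "ry": 0, "rz": 0}, {"grip": 1, "x": 0, "y": 0, "z": 0, "rx": 0, "ry": 0, "rz": 0}, {"grip": 1, "x": 0, "y": 0, "z": 0, "rx": 0, "ry": 0, "rz": 0}]}}

```text
time_s: 20.7
position: [0.6457, -0.1015, 0.041]
tool_rot: [[-0.38, 0.925, -0.002], [0.925, 0.38, 0.003], [0.003, -0.0, -1.0]]
ft_force: [-4.5, 11.0, 7.3]
grip_width: 0.0488
```

```bash
python3 st.py
```

```text
t 20.7 along nest x,y mm 55.17 60.25 z 0.041 F nest x,y,z -11.9 0.0 7.3 Tq [ 1.65  0.53 -0.12] psi 112.31 w 0.0488
```

Request:
{"name": "play_rows", "arguments": {"commands": [{"grip": 1, "x": -0.001, "y": 0, "z": 0, "rx": 0, "ry": 0, "rz": 0}, {"grip": 1, "x": 0, "y": 0, "z": 0, "rx": 0, "ry": 0, "rz": 0}, {"grip": 1, "x": 0, "y": 0, "z": 0, "rx": 0, "ry": 0, "rz": 0}]}}

```text
time_s: 21.08
position: [0.6457, -0.1015, 0.041]
tool_rot: [[-0.38, 0.925, -0.003], [0.925, 0.38, 0.004], [0.005, -0.001, -1.0]]
ft_force: [-5.5, 14.5, 10.1]
grip_width: 0.049
```

```bash
python3 st.py
```

```text
t 21.07 along nest x,y mm 55.23 60.22 z 0.041 F nest x,y,z -15.5 0.4 10.1 Tq [ 2.22  0.83 -0.13] psi 112.32 w 0.049
```

Request:
{"name": "play_rows", "arguments": {"commands": [{"grip": 1, "x": 0.0025, "y": 0.001, "z": 0, "rx": 0, "ry": 0, "rz": 0}, {"grip": 1, "x": 0, "y": 0.001, "z": 0, "rx": 0, "ry": 0, "rz": 0}, {"grip": 1, "x": 0, "y": 0, "z": 0, "rx": 0, "ry": 0, "rz": 0}]}}

```text
time_s: 21.45
position: [0.646, -0.1013, 0.041]
tool_rot: [[-0.379, 0.925, -0.004], [0.925, 0.379, -0.0], [0.002, -0.004, -1.0]]
ft_force: [-10.4, 1.6, 10.2]
grip_width: 0.0491
```

```bash
python3 st.py
```

```text
t 21.45 along nest x,y mm 55.07 60.62 z 0.041 F nest x,y,z -5.4 -9.1 10.2 Tq [0.22 1.49 0.07] psi 112.3 w 0.0491
```

Request:
{"name": "play_rows", "arguments": {"commands": [{"grip": 1, "x": 0, "y": 0.001, "z": 0, "rx": 0, "ry": 0, "rz": 0}, {"grip": 1, "x": 0, "y": 0.001, "z": 0, "rx": 0, "ry": 0, "rz": 0}, {"grip": 1, "x": 0, "y": 0, "z": 0, "rx": 0, "ry": 0, "rz": 0}]}}

```text
time_s: 21.82
position: [0.6461, -0.1011, 0.041]
tool_rot: [[-0.379, 0.925, -0.008], [0.925, 0.379, -0.001], [0.003, -0.008, -1.0]]
ft_force: [-18.5, -2.4, 15.6]
grip_width: 0.0488
```

```bash
python3 st.py
```

```text
t 21.82 along nest x,y mm 55.02 60.81 z 0.041 F nest x,y,z -4.8 -18.0 15.6 Tq [-0.37  2.93 -0.02] psi 112.29 w 0.0488
```

Request:
{"name": "play_rows", "arguments": {"commands": [{"grip": 1, "x": 0, "y": 0.001, "z": 0, "rx": 0, "ry": 0, "rz": 0}, {"grip": 1, "x": 0, "y": 0, "z": 0, "rx": 0, "ry": 0, "rz": 0}, {"grip": 1, "x": 0, "y": 0, "z": 0, "rx": 0, "ry": 0, "rz": 0}]}}

```text
time_s: 22.2
position: [0.6462, -0.1012, 0.0411]
tool_rot: [[-0.379, 0.925, -0.011], [0.925, 0.379, -0.001], [0.003, -0.01, -1.0]]
ft_force: [-23.6, -3.1, 17.7]
grip_width: 0.0489
```

```bash
python3 st.py
```

```text
t 22.2 along nest x,y mm 55.08 60.88 z 0.0411 F nest x,y,z -6.1 -23.0 17.7 Tq [-0.66  3.72 -0.05] psi 112.28 w 0.0489
```

Request:
{"name": "play_rows", "arguments": {"commands": [{"grip": 1, "x": 0, "y": -0.002, "z": 0, "rx": -0.004, "ry": 0, "rz": 0}, {"grip": 1, "x": -0.001, "y": 0, "z": 0, "rx": 0, "ry": -0.003, "rz": 0}, {"grip": 1, "x": -0.001, "y": 0, "z": 0, "rx": 0, "ry": 0, "rz": 0}, {"grip": 1, "x": 0, "y": 0, "z": 0, "rx": 0, "ry": 0, "rz": 0}]}}

```text
time_s: 22.7
position: [0.646, -0.1013, 0.0409]
tool_rot: [[-0.379, 0.925, -0.004], [0.925, 0.379, 0.001], [0.003, -0.003, -1.0]]
ft_force: [-17.8, 7.1, 16.8]
grip_width: 0.0488
```

```bash
python3 st.py; python3 go.py 0.6462 -.1012 .041 112.3
```

```text
t 22.7 along nest x,y mm 55.15 60.61 z 0.0409 F nest x,y,z -13.3 -13.7 16.8 Tq [ 1.13  2.7  -0.19] psi 112.3 w 0.0488
t 22.7 pos [ 0.646  -0.1013  0.0409] psi 112.3 q [-19.  43.  71.   0.  66. -42.] F [-17.8   7.1  16.8] w 0.0488
rot total [-0.0028 -0.0027 -0.    ] rows 1 each [-0.0028 -0.0027 -0.    ]
then shift [ 0.      0.0002 -0.0001] rows 1 each [ 0.      0.0002 -0.0001]
```

Request:
{"name": "play_rows", "arguments": {"commands": [{"grip": 1, "x": 0, "y": 0, "z": 0, "rx": -0.003, "ry": -0.003, "rz": 0}, {"grip": 1, "x": 0, "y": 0, "z": 0, "rx": 0, "ry": 0, "rz": 0}, {"grip": 1, "x": 0, "y": 0, "z": 0, "rx": 0, "ry": 0, "rz": 0}]}}

```text
time_s: 23.08
position: [0.6459, -0.1013, 0.0409]
tool_rot: [[-0.379, 0.925, 0.0], [0.925, 0.379, -0.0], [-0.0, -0.0, -1.0]]
ft_force: [-17.0, 7.9, 16.7]
grip_width: 0.0485
```

```bash
python3 st.py; python3 go.py 0.6462 -.1012 .041 112.3; python3 - <<'E'
from fit import *
d=grab('scene'); x0,y0,k=225,170,7
b=cv2.resize(d['color'][170:250,225:325],None,fx=k,fy=k,interpolation=3); a=b.copy()
def dr(P,c):
    q=(proj(d,P)-[x0,y0]+.5)*k; cv2.polylines(b,[np.round(q).astype(int)],True,c,1)
ps=np.radians(-67.7); 
bp=[.571+.0769,-.0732-.0280,ps]
dr(rect(-.042,.042,-.025,.025,.05,bp),(0,0,255)); dr(rect(-.025,.025,-.007,.007,.056,bp),(0,255,0)); dr(rect(-.042,.042,-.025,.025,.008,bp),(0,0,255))
cv2.imwrite('pics/c13.png',cv2.resize(np.hstack([a,b]),(800,320),interpolation=cv2.INTER_AREA)); cv2.imwrite('pics/c13a.png',a)
E
```

```text
t 23.07 along nest x,y mm 55.12 60.56 z 0.0409 F nest x,y,z -13.7 -12.7 16.7 Tq [ 1.06  2.87 -0.18] psi 112.3 w 0.0485
t 23.07 pos [ 0.6459 -0.1013  0.0409] psi 112.3 q [-19.  43.  71.  -0.  66. -42.] F [-17.    7.9  16.7] w 0.0485
rot total [-0.      0.0003  0.    ] rows 1 each [-0.      0.0003  0.    ]
then shift [ 0.      0.0003 -0.0001] rows 1 each [ 0.      0.0003 -0.0001]
```

View pics/c13a.png

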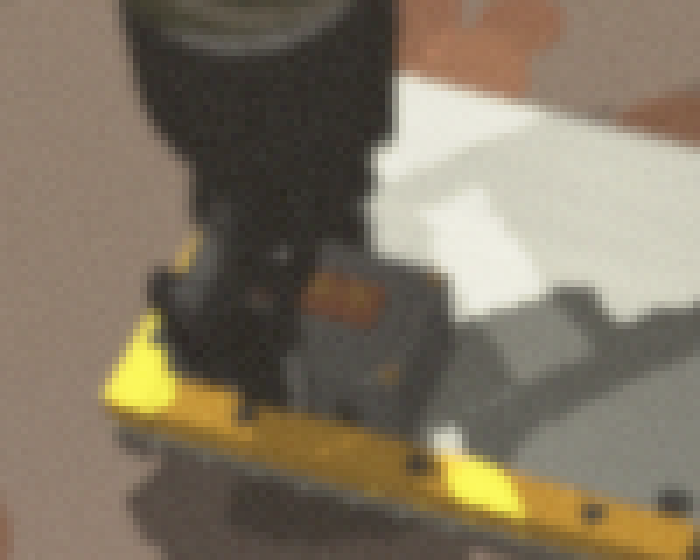

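View pics/c13.png

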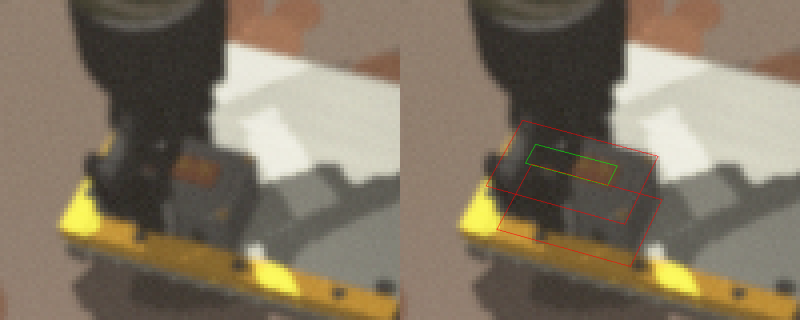

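Request:
{"name": "play_rows", "arguments": {"commands": [{"grip": 1, "x": 0, "y": 0, "z": 0, "rx": 0, "ry": 0, "rz": 0.006}, {"grip": 1, "x": 0, "y": 0, "z": 0, "rx": 0, "ry": 0, "rz": 0}, {"grip": 1, "x": 0, "y": 0, "z": 0, "rx": 0, "ry": 0, "rz": 0}]}}

```text
time_s: 23.5
position: [0.6459, -0.1013, 0.0409]
tool_rot: [[-0.376, 0.927, -0.0], [0.927, 0.376, -0.001], [-0.001, -0.0, -1.0]]
ft_force: [-17.4, 6.7, 15.8]
grip_width: 0.049
```

```bash
python3 st.py
```

```text
t 23.5 along nest x,y mm 55.14 60.55 z 0.0409 F nest x,y,z -12.8 -13.6 15.8 Tq [1.15 2.84 0.7 ] psi 112.07 w 0.049
```

Request:
{"name": "play_rows", "arguments": {"commands": [{"grip": 1, "x": 0, "y": 0, "z": 0, "rx": 0, "ry": 0, "rz": -0.012}, {"grip": 1, "x": 0, "y": 0, "z": 0, "rx": 0, "ry": 0, "rz": 0}, {"grip": 1, "x": 0, "y": 0, "z": 0, "rx": 0, "ry": 0, "rz": 0}]}}

```text
time_s: 23.88
position: [0.6459, -0.1014, 0.0409]
tool_rot: [[-0.383, 0.924, 0.0], [0.924, 0.383, 0.0], [0.0, 0.0, -1.0]]
ft_force: [-18.9, 7.2, 15.5]
grip_width: 0.0491
```

```bash
python3 st.py
```

```text
t 23.88 along nest x,y mm 55.13 60.5 z 0.0409 F nest x,y,z -13.8 -14.7 15.5 Tq [ 1.11  2.91 -0.85] psi 112.55 w 0.0491
```

Yaw torque is symmetric about ψ≈112.27°, so the block is seated flush. I'll return to that angle.

Request:
{"name": "play_rows", "arguments": {"commands": [{"grip": 1, "x": 0, "y": 0, "z": 0, "rx": 0, "ry": 0, "rz": 0.0065}, {"grip": 1, "x": 0, "y": 0, "z": 0, "rx": 0, "ry": 0, "rz": 0}, {"grip": 1, "x": 0, "y": 0, "z": 0, "rx": 0, "ry": 0, "rz": 0}, {"grip": 1, "x": 0, "y": 0, "z": 0, "rx": 0, "ry": 0, "rz": 0}]}}

```text
time_s: 24.38
position: [0.646, -0.1013, 0.0409]
tool_rot: [[-0.379, 0.925, 0.0], [0.925, 0.379, -0.0], [-0.0, -0.0, -1.0]]
ft_force: [-17.7, 6.3, 16.2]
grip_width: 0.0491
```

```bash
python3 st.py; python3 - <<'E'
from h import *
d=grab('scene'); cv2.imwrite('pics/final.png',d['color'])
C=cloud(d)
for u,v in((274,212),(283,222),(285,208)): print(u,v,C[v,u].round(4))
cv2.imwrite('pics/finc.png',cv2.resize(d['color'][180:245,230:310],None,fx=8,fy=8,interpolation=3))
E
python3 st.py
```

```text
t 24.38 along nest x,y mm 55.11 60.58 z 0.0409 F nest x,y,z -12.6 -13.9 16.2 Tq [ 1.13  2.91 -0.13] psi 112.28 w 0.0491
274 212 [ 0.6406 -0.0872  0.0554]
283 222 [ 0.6429 -0.058   0.0457]
285 208 [ 0.6133 -0.0798  0.0496]
t 24.43 along nest x,y mm 55.13 60.55 z 0.0409 F nest x,y,z -13.7 -12.9 16.2 Tq [ 1.07  2.84 -0.1 ] psi 112.28 w 0.0488
```

View pics/final.png

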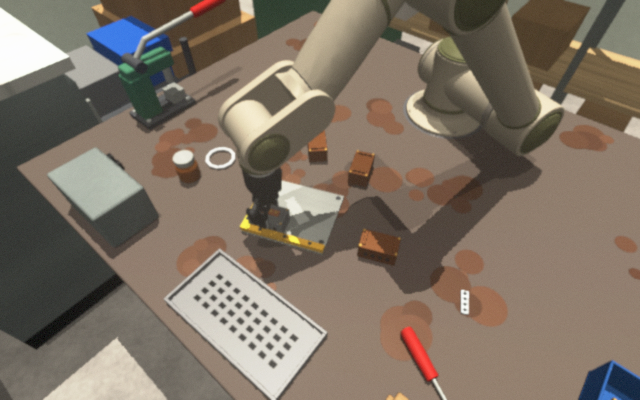

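View pics/finc.png

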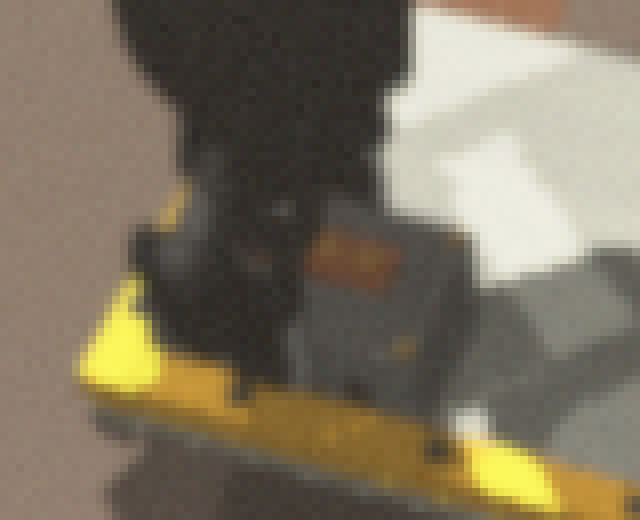

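The final picture shows the copper strip on the block (crop 350,260). The block is seated against both fences and the other things are where they were. Steady push is about 13 N on each fence with 16 N vertical, so I'm handing in.

```bash
python3 -c "
from h import *
order.close_job()"
```

```text
the job is handed in; nothing more can be done
```

I laid the copper strip on the grey block between its end stops and let go. I then gripped the block across its 50 mm width, slid it into the nest corner and handed in at about 24.4 s, still holding it pressed.

- **Strip:** the top view after release put it about 1 mm off centre lengthwise and 0.4 mm off sideways. The scene camera agreed lengthwise (1.2 mm) but gave 2.4 mm sideways, with a worse fit. In the last picture the strip is still on the block between the stops. The gripper hides half of it, and the top camera was blocked, so I could not measure the centring again after the move.
- **Press:** steady force is about 13 N on each fence and 16 N vertical. Travel stopped at 55.1 mm and 60.6 mm along the nest's x and y, against about 54.8 and 60.3 mm expected from the pictures.
- **Square and flat:** small yaw turns either way gave about equal and opposite torques, and I finished near the zero. Tool tilt reads essentially zero after I corrected for the push.
- **Problem on the way:** the first push in x stuck on friction, about 3 mm short of the end fence. I eased off, pushed x home, then y, then both together.
- **Other things:** the scene view shows nothing else moved. I compared this by eye only.

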